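# Heft the rivet tins and lock the full ones in the bench chest

## Robot

A 6-joint arm with a two-finger parallel gripper is mounted at the origin on the work surface. World frame = base frame: x ahead of the robot, y to its left, z up, the work surface at z = 0. Lengths are in m, angles in rad, forces in N, time in s.
With the tool pointing down it reaches from about 0.25 to 0.775 m from the base axis. Payload 8.9 kg.
Tool frame: the origin (TCP) lies on the centre line of the jaws, within the pads' length; the fingertips stand 22 mm ahead of it and the grasp point (between the pads) lies 3 mm ahead of it; z points along the fingers, y is the line along which they close (so a half turn about z gives the same grasp; the last joint's range is limited). The gripper opens to 85 mm and grips with 20 to 120 N. Pads are 22 mm wide; open, the fingers measure 114 mm over their backs; the gripper's body (76 mm by 85 mm) begins 54 mm behind the grasp point. The pads swing forward as they close: fully open they stand 13 mm farther back than shut.
Start: joints at [-0.139, 0.291, -0.153, 1.127, 0, 1.431], TCP at [0.525, 0, 0.253] pointing down, gripper open.
Joint ranges: [-2.52, 2.52], [-0.91, 1.74], [-1.3, 1.37], [-1.96, 2.02], [-1.52, 1.47], [-3.14, 3.14]. Speed limits (rad/s): [2.22, 2.22, 2.79, 3.14, 3.14, 3.14].

## Interface

Orientations are given as a 3x3 rotation matrix whose columns are the frame's x, y, z axes.
In Python, from plant import env gives the robot as it stands. The module is installed in compiled form; this text tells all that it offers.
- The arm moves only by the tool jog_arm, never from a script. Its argument "deltas" is a list of rows, each an object of numbers: "rx", "ry", "rz": the turn, a rotation vector about the tool's x, y, z in rad; "tx", "ty", "tz": the shift along the tool's x, y, z in m; "hand": the closure, from -1 (fully open) to 1 (shut). In form: [{"rx": .., "ry": .., "rz": .., "tx": .., "ty": .., "tz": .., "hand": ..}, ...]. A call has 1 to 10 rows; each row is the pose to reach, as a shift and turn from the pose commanded when the call began, along the tool's axes at that moment; what a row does not reach only later rows make up. A row lasts 1/12 s, in which the tool goes at most 41.7 mm and 7.16 degrees, less where a joint would pass 70% of its speed; a pose out of reach is approached as far as the arm can. A call with a gripper value outside its range is refused whole. The fingers move at their own pace and stop on an object; "grip_force" is the grip in N (left out, the last holds). Time passes only in rows, so rows that repeat a pose let the fingers close. It gives the time, the measured TCP pose, the force, the opening and the grip force at its end, in the units of the state.
- env.get_state(): the state, without advancing time (a new reading comes with each control period).
- env.read_camera(name): name is "scene" or "side" or "wrist"; returns a dict with "color" (384x512x3 uint8, red, green, blue), "z_map" (384x512 float32, m along the optical axis (not along the pixel's ray), 0 where there is no reading), "mtx" (3x3 intrinsics, pixels), "k1" (the pictures are not rectified: a ray, as slopes to the right and down, at radius r is drawn at 1 + k1 r^2 times it, then the intrinsics apply), "T" (4x4, takes a point from camera to world coordinates). Camera axes: x right, y down, z forward; pixel columns grow to the right and rows downward; lengths in m; the calibration is good to about 2 mm. A picture is of the moment at which its call begins.
- env.close_job(): hands the job in; it is judged then, once.
The state is a dict: "clock": time; "q": joint angles; "qd": joint speeds; "joint_torque": joint torques, N m; "tcp_pos": TCP position; "ee_rot": TCP orientation; "ft_force": force on the tool from outside, world axes, zero at the start; "ft_torque": the same for the moment, N m; "width": opening from 0.0 (shut) to 1.0 (fully open); "finger_force": force on a finger pad.
Only numpy, scipy, OpenCV 4.12 (cv2) and the standard library are available. Lean on these libraries where they do the work, as an engineer would, in place of code of your own. Each camera call takes 0.05 s, during which the arm holds its last target. There are 200 camera calls.

## Task

Draw the pin that locks the top drawer of the little bench chest, park it in the open notch beside its hole, and pull the drawer open. The rivet tins on the cutting mat look alike, so heft each one: stand the full, heavy ones upright in the drawer and the nearly empty, light ones upright in the plywood refill tray. Then push the drawer fully home and drop the pin back in its hole all the way, leaving the mallet, the brass gauge and the cone of thread where they are.

Things in the scene. Friction and masses are not known exactly. Their poses are not given: they have to be found in the camera images.
- tin1: one of three to five look-alike shut metal tins of rivets, 54 mm in diameter, 48 mm tall, 30 mm or more apart at the start, upright on a thin dark cutting mat left or right of the chest. Full: 380 to 520 g; nearly empty: 85 to 115 g; only the weight tells (the number in the name says nothing). Origin: centre of its underside, z up. An absent tin reads None
- tin2: one of three to five look-alike shut metal tins of rivets, 54 mm in diameter, 48 mm tall, 30 mm or more apart at the start, upright on a thin dark cutting mat left or right of the chest. Full: 380 to 520 g; nearly empty: 85 to 115 g; only the weight tells (the number in the name says nothing). Origin: centre of its underside, z up. An absent tin reads None
- tin3: one of three to five look-alike shut metal tins of rivets, 54 mm in diameter, 48 mm tall, 30 mm or more apart at the start, upright on a thin dark cutting mat left or right of the chest. Full: 380 to 520 g; nearly empty: 85 to 115 g; only the weight tells (the number in the name says nothing). Origin: centre of its underside, z up. An absent tin reads None
- tin4: one of three to five look-alike shut metal tins of rivets, 54 mm in diameter, 48 mm tall, 30 mm or more apart at the start, upright on a thin dark cutting mat left or right of the chest. Full: 380 to 520 g; nearly empty: 85 to 115 g; only the weight tells (the number in the name says nothing). Origin: centre of its underside, z up. An absent tin reads None
- tin5: one of three to five look-alike shut metal tins of rivets, 54 mm in diameter, 48 mm tall, 30 mm or more apart at the start, upright on a thin dark cutting mat left or right of the chest. Full: 380 to 520 g; nearly empty: 85 to 115 g; only the weight tells (the number in the name says nothing). Origin: centre of its underside, z up. An absent tin reads None
- pin: the drop pin: black knob 22 mm in diameter, 30 mm tall, on a steel shank 8 mm in diameter that reaches 47 mm below the knob and has a round end; 60 g. Origin: on the axis at the knob's underside; z up along the axis. At the start it stands in the bore, knob resting on the lock plate
- chest: the fixed low wooden chest, 220 mm deep (x), 400 mm wide (y), 150 mm high; only its upper drawer opens. Origin: centre of its underside; its front, at x = -110 mm, faces its own -x, towards the robot. A 5 mm steel lock plate on its top (upper face at z = 155 mm) overhangs the front by 50 mm, from y = 116 to 203 mm
- bore (a point): centre of the 12 mm hole through the lock plate, at the plate's upper face; axes as the chest. With the drawer fully shut, the 12 mm hole in the steel lug on the drawer front (8 mm thick, its top 25 mm below the plate's upper face) lies straight under it, so the dropped pin goes through both
- notch (a point): parking place: a 12 mm wide U-shaped notch in the lock plate, 43 mm to +y of the bore, open to the plate's front (-x) edge 20 mm away. The point lies at the plate's upper face, on the notch's middle line, 6 mm in front of its closed end; axes as the chest. The pin hangs there by its knob, shank down, clear of the drawer
- drawer (a joint): how far the upper drawer is pulled out towards the chest's -x, in m: 0 shut against its stop, 0.155 fully out. It stays where it is left; sliding takes about 2 N. The drawer front is 330 mm wide, its lower edge 62 mm above the bench, so the open drawer overhangs the bench like a shelf
- drawer_handle (a point): middle of the drawer's handle: a level round steel bar, 10 mm in diameter and 110 mm long along y, 38 mm in front of the drawer front and 38 mm below the chest's top; axes as the chest; moves with the drawer
- drawer_in (a point): centre of the upper drawer's inner floor, 70 mm above the bench; axes as the chest; moves with it. Inside: x -100 (drawer front, 63 mm high above the floor) to +94 mm, y -150 to +150 mm, side walls 30 mm high. Fully out, x below +55 mm is clear of the chest's front, and x below +5 mm clear of the lock plate; 65 mm from floor to chest top board
- tray: the fixed shallow open plywood refill tray, 250 mm long (x), 150 mm wide (y), 26 mm high, walls and floor 8 mm, on the other side of the chest from the tins. Origin: centre of its underside
- tray_in (a point): centre of the tray's inner floor, 8 mm above the bench; axes as the tray; inside 234 by 134 mm
- mallet: bystander: a black mallet lying on the bench near the robot, head 60 mm in diameter and 100 mm long, wooden handle. Origin: under the middle of the head
- gauge: bystander: a brass plough gauge with a dark handle, about 200 mm long, lying on the bench near the robot. Origin: under the middle of its bar
- cone: bystander: a cone of thread 60 mm in diameter and 108 mm tall, standing on the chest's top towards the end away from the lock plate. Origin: centre of its underside

How it is judged:
On the way, in this order (a step that is already met when the one before it is completed fails the run):
1. the pin is drawn and hangs upright in the notch, knob resting on the plate (x of pin in the frame of notch between -0.013 and 0.006 m and y of pin in the frame of notch between -0.005 and 0.005 m and z of pin in the frame of notch between -0.004 and 0.005 m and angle between pin's own z axis and vertical below 0.12 rad), for 0.3 s.
2. the drawer is pulled open (value of joint drawer above 0.08 m), for 0.2 s.
3. every full tin stands upright in the drawer ((((x of tin1 in the frame of drawer_in between -0.095 and 0.095 m and y of tin1 in the frame of drawer_in between -0.15 and 0.15 m and z of tin1 in the frame of drawer_in between -0.006 and 0.006 m and angle between tin1's own z axis and vertical below 0.15 rad) and contact force between tin1 and anything else above 2.4 N) or contact force between tin1 and anything else below 2.4 N) and (((x of tin2 in the frame of drawer_in between -0.095 and 0.095 m and y of tin2 in the frame of drawer_in between -0.15 and 0.15 m and z of tin2 in the frame of drawer_in between -0.006 and 0.006 m and angle between tin2's own z axis and vertical below 0.15 rad) and contact force between tin2 and anything else above 2.4 N) or contact force between tin2 and anything else below 2.4 N) and (((x of tin3 in the frame of drawer_in between -0.095 and 0.095 m and y of tin3 in the frame of drawer_in between -0.15 and 0.15 m and z of tin3 in the frame of drawer_in between -0.006 and 0.006 m and angle between tin3's own z axis and vertical below 0.15 rad) and contact force between tin3 and anything else above 2.4 N) or contact force between tin3 and anything else below 2.4 N) and (((x of tin4 in the frame of drawer_in between -0.095 and 0.095 m and y of tin4 in the frame of drawer_in between -0.15 and 0.15 m and z of tin4 in the frame of drawer_in between -0.006 and 0.006 m and angle between tin4's own z axis and vertical below 0.15 rad) and contact force between tin4 and anything else above 2.4 N) or contact force between tin4 and anything else below 2.4 N) and (((x of tin5 in the frame of drawer_in between -0.095 and 0.095 m and y of tin5 in the frame of drawer_in between -0.15 and 0.15 m and z of tin5 in the frame of drawer_in between -0.006 and 0.006 m and angle between tin5's own z axis and vertical below 0.15 rad) and contact force between tin5 and anything else above 2.4 N) or contact force between tin5 and anything else below 2.4 N)), for 0.2 s.
At the end, for the whole second after the job is handed in: full tins upright on the drawer floor, nearly empty ones upright on the tray floor (tilt under 0.15 rad), drawer within 5 mm of its stop, pin back in its bore with the knob down on the plate (4 mm, 0.12 rad), all at rest ((((x of tin1 in the frame of drawer_in between -0.095 and 0.095 m and y of tin1 in the frame of drawer_in between -0.15 and 0.15 m and z of tin1 in the frame of drawer_in between -0.006 and 0.006 m and angle between tin1's own z axis and vertical below 0.15 rad) and contact force between tin1 and anything else above 2.4 N) or ((x of tin1 in the frame of tray_in between -0.117 and 0.117 m and y of tin1 in the frame of tray_in between -0.067 and 0.067 m and z of tin1 in the frame of tray_in between -0.006 and 0.006 m and angle between tin1's own z axis and vertical below 0.15 rad) and contact force between tin1 and anything else below 2.4 N)) and (((x of tin2 in the frame of drawer_in between -0.095 and 0.095 m and y of tin2 in the frame of drawer_in between -0.15 and 0.15 m and z of tin2 in the frame of drawer_in between -0.006 and 0.006 m and angle between tin2's own z axis and vertical below 0.15 rad) and contact force between tin2 and anything else above 2.4 N) or ((x of tin2 in the frame of tray_in between -0.117 and 0.117 m and y of tin2 in the frame of tray_in between -0.067 and 0.067 m and z of tin2 in the frame of tray_in between -0.006 and 0.006 m and angle between tin2's own z axis and vertical below 0.15 rad) and contact force between tin2 and anything else below 2.4 N)) and (((x of tin3 in the frame of drawer_in between -0.095 and 0.095 m and y of tin3 in the frame of drawer_in between -0.15 and 0.15 m and z of tin3 in the frame of drawer_in between -0.006 and 0.006 m and angle between tin3's own z axis and vertical below 0.15 rad) and contact force between tin3 and anything else above 2.4 N) or ((x of tin3 in the frame of tray_in between -0.117 and 0.117 m and y of tin3 in the frame of tray_in between -0.067 and 0.067 m and z of tin3 in the frame of tray_in between -0.006 and 0.006 m and angle between tin3's own z axis and vertical below 0.15 rad) and contact force between tin3 and anything else below 2.4 N)) and (((x of tin4 in the frame of drawer_in between -0.095 and 0.095 m and y of tin4 in the frame of drawer_in between -0.15 and 0.15 m and z of tin4 in the frame of drawer_in between -0.006 and 0.006 m and angle between tin4's own z axis and vertical below 0.15 rad) and contact force between tin4 and anything else above 2.4 N) or ((x of tin4 in the frame of tray_in between -0.117 and 0.117 m and y of tin4 in the frame of tray_in between -0.067 and 0.067 m and z of tin4 in the frame of tray_in between -0.006 and 0.006 m and angle between tin4's own z axis and vertical below 0.15 rad) and contact force between tin4 and anything else below 2.4 N)) and (((x of tin5 in the frame of drawer_in between -0.095 and 0.095 m and y of tin5 in the frame of drawer_in between -0.15 and 0.15 m and z of tin5 in the frame of drawer_in between -0.006 and 0.006 m and angle between tin5's own z axis and vertical below 0.15 rad) and contact force between tin5 and anything else above 2.4 N) or ((x of tin5 in the frame of tray_in between -0.117 and 0.117 m and y of tin5 in the frame of tray_in between -0.067 and 0.067 m and z of tin5 in the frame of tray_in between -0.006 and 0.006 m and angle between tin5's own z axis and vertical below 0.15 rad) and contact force between tin5 and anything else below 2.4 N)) and value of joint drawer below 0.005 m and x of pin in the frame of bore between -0.005 and 0.005 m and y of pin in the frame of bore between -0.005 and 0.005 m and z of pin in the frame of bore between -0.004 and 0.004 m and angle between pin's own z axis and vertical below 0.12 rad and linear speed of each of tin1, tin2, tin3, tin4, tin5, pin below 0.02 m/s); the robot touches nothing.
It fails at once if the mallet, the gauge or the cone of thread is moved more than 3 cm (distance of any of mallet, gauge, cone from where it was at the start of the episode above 0.03 m).
Of tin1, tin2, tin3, tin4, tin5 only 3 to 5 are there at a start; the rules pass over those that are not, and their reading is None.
At some moment in a run one of tin1, tin2, tin3, tin4, tin5 may be knocked a few centimetres aside while the robot is not near it.
It also fails if it takes over 210 s, if anything falls off the work surface, if the arm or the gripper's body presses on something with over 40 N, if the wrist force passes 120 N, or if a joint passes its speed limit or range.

## Working session

There is one attempt and no reset: what is moved stays moved. The work goes in short steps, Python scripts to look and compute and a tool call to move; the robot and the scene stay as the last step left them, time stands still between calls to the robot, and variables do not carry over. Pictures are saved under pics/ and viewed, at most 14 in all, crops included, and the job is handed in when it is done.

Besides the shell and the picture viewer there is one more tool, called after "Request:" by a JSON object that holds its "method" and its "body", one argument or row to a line. jog_arm: Moves the arm, as the interface text tells. Its arguments: {"type":"object","properties":{"deltas":{"type":"array","items":{"type":"object","properties":{"rx":{"type":"number"},"ry":{"type":"number"},"rz":{"type":"number"},"tx":{"type":"number"},"ty":{"type":"number"},"tz":{"type":"number"},"hand":{"type":"number"}}}},"grip_force":{"type":"number"}},"required":["deltas"]}

```bash
mkdir -p pics
cat > h.py <<'E'
import numpy as np, cv2
from plant import env
def shot(n,f=None):
    c=env.read_camera(n)
    if f: cv2.imwrite('pics/'+f,c['color'][:,:,::-1])
    np.savez('/tmp/'+n+'.npz',**c); return c
def world(c):
    """per-pixel world xyz"""
    h,w=c['z_map'].shape; K=c['mtx']; k=float(c['k1'])
    u,v=np.meshgrid(np.arange(w),np.arange(h))
    p=np.stack([u,v],-1).reshape(-1,1,2).astype(np.float64)
    n=cv2.undistortPoints(p,K,np.array([k,0,0,0.])).reshape(h,w,2)
    z=c['z_map'].astype(float)
    P=np.concatenate([n*z[...,None],z[...,None]],-1)
    W=P@c['T'][:3,:3].T+c['T'][:3,3]; W[z==0]=np.nan
    return W
E
python3 - <<'E'
from h import *
s=env.get_state(); print({k:np.round(v,3).tolist() for k,v in s.items()})
a=shot('scene','a.png');b=shot('side','b.png');w=shot('wrist','w.png')
for c in (a,b,w): print(c['mtx'].round(1).tolist(),c['k1'],c['T'].round(3).tolist())
E
```

```text
{'clock': 0.0, 'q': [-0.139, 0.291, -0.154, 1.127, -0.0, 1.431], 'qd': [0.001, -0.002, 0.0, -0.001, -0.0, -0.001], 'joint_torque': [-0.003, -53.715, 33.136, 0.016, -0.0, 0.0], 'tcp_pos': [0.525, 0.0, 0.253], 'ee_rot': [[0.0, 1.0, -0.001], [1.0, -0.0, 0.0], [0.0, -0.001, -1.0]], 'ft_force': [0.691, -0.76, -0.507], 'ft_torque': [0.027, -0.011, -0.039], 'finger_force': 0.0, 'width': 1.0}
[[383.9, 0.0, 260.3], [0.0, 383.9, 196.2], [0.0, 0.0, 1.0]] -0.039178440115011856 [[0.275, 0.668, -0.691, 1.363], [0.961, -0.193, 0.196, -0.227], [-0.003, -0.719, -0.695, 0.907], [0.0, 0.0, 0.0, 1.0]]
[[350.5, 0.0, 252.6], [0.0, 350.5, 188.7], [0.0, 0.0, 1.0]] -0.03280905664750797 [[-0.912, -0.263, 0.315, 0.274], [-0.41, 0.584, -0.7, 0.645], [0.001, -0.768, -0.641, 0.689], [0.0, 0.0, 0.0, 1.0]]
[[269.2, 0.0, 258.0], [0.0, 269.2, 191.9], [0.0, 0.0, 1.0]] -0.03768354182392603 [[1.0, 0.0, 0.0, 0.525], [0.0, -0.957, -0.292, 0.075], [0.0, 0.292, -0.957, 0.374], [0.0, 0.0, 0.0, 1.0]]
```

```bash
cd pics; sleep 3; python3 -c "
import cv2,numpy as np
a=cv2.imread('a.png');b=cv2.imread('b.png')
cv2.imwrite('ab.png',cv2.resize(np.vstack([a,b]),(800,600)) if 0 else cv2.resize(a,(800,600)))
cv2.imwrite('b8.png',cv2.resize(b,(800,600)))"
```

```text
(no output)
```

View pics/ab.png

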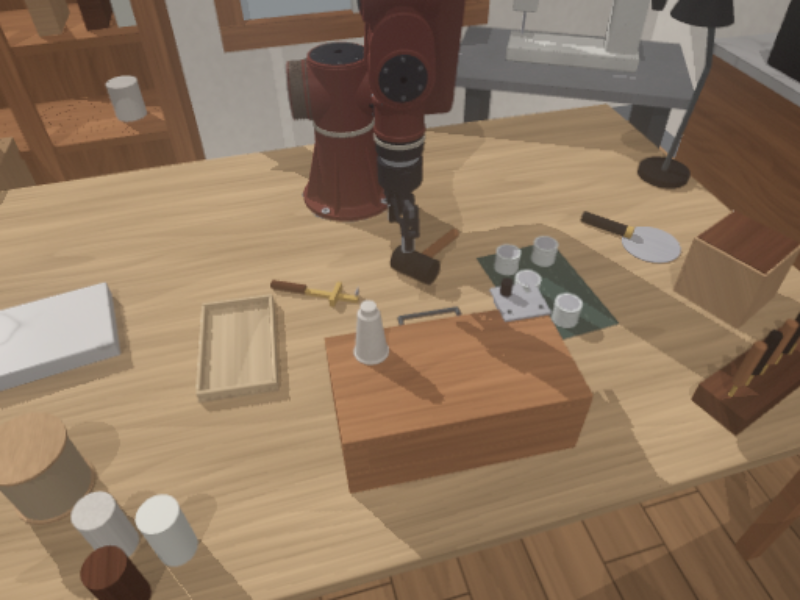

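View pics/b8.png

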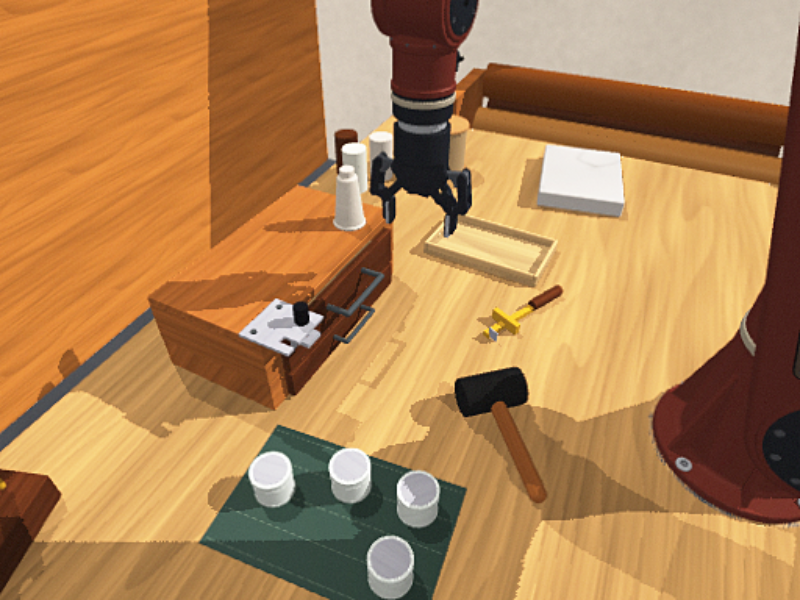

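```bash
cat > m.py <<'E'
from h import *
def clusters(W,zlo,zhi,xr,yr,mina=30):
    m=((W[...,2]>zlo)&(W[...,2]<zhi)&(W[...,0]>xr[0])&(W[...,0]<xr[1])&(W[...,1]>yr[0])&(W[...,1]<yr[1])).astype(np.uint8)
    n,l=cv2.connectedComponents(m)
    return [W[l==i] for i in range(1,n) if (l==i).sum()>=mina]
def rect(P): 
    (c,s,a)=cv2.minAreaRect((P[:,:2]*1000).astype(np.float32)); return np.round(c,1),np.round(s,1),round(a,2),P[:,2].mean().round(4),len(P)
E
python3 - <<'E'
from m import *
for n in ('scene','side'):
    W=world(dict(np.load(f'/tmp/{n}.npz'))); print(n)
    for lab,a in dict(tins=(.042,.056,(.2,.8),(.1,.6)),chest=(.143,.1525,(.3,1.1),(-.5,.5)),plate=(.1535,.158,(.3,1.1),(-.5,.5)),knob=(.178,.19,(.3,1.1),(0,.3)),cone=(.16,.27,(.5,1.1),(-.4,0.05)),trayrim=(.02,.031,(.2,.9),(-.6,0)),mallet=(.03,.07,(.2,.6),(-.2,.2)),hand=(.09,.125,(.4,.9),(-.3,.3))).items():
        for P in clusters(W,*a): print(lab,*rect(P),'med',np.round((P[:,:2].max(0)+P[:,:2].min(0))/2,4))
E
```

```text
scene
tins [396.5 381.5] [55.8 56.5] 27.55 0.0497 138 med [0.3949 0.3822]
tins [401.7 286.2] [54.1 57.1] 38.08 0.0497 144 med [0.4019 0.2858]
tins [497.5 291.3] [54.1 55.7] 10.81 0.0497 133 med [0.4954 0.292 ]
tins [593.4 338.8] [48.5 55.9] 61.61 0.0494 170 med [0.5919 0.3396]
chest [764.5  21.2] [400.5 225.7] 86.6 0.1506 8354 med [0.7652 0.0195]
plate [658.  183.8] [94.  87.6] 87.21 0.1562 496 med [0.6579 0.1838]
plate [ 713.4 -106.1] [60.8 37.6] 80.11 0.1558 51 med [ 0.7112 -0.1031]
knob [634.2 168.4] [19.6 20.9] 65.57 0.185 45 med [0.6347 0.1687]
cone [576.3  -0.9] [22.4 12.9] 81.4 0.2593 51 med [ 5.753e-01 -2.000e-04]
cone [ 708.6 -102.9] [49.1 37.4] 74.78 0.2125 598 med [ 0.7077 -0.1011]
trayrim [ 340.7 -211.3] [78.5 17.8] 62.86 0.0229 69 med [ 0.341  -0.2113]
trayrim [ 393.2 -114.4] [12.2 57.3] 63.23 0.0233 44 med [ 0.3918 -0.114 ]
trayrim [ 484.8 -334.7] [152.3 255.5] 85.2 0.026 605 med [ 0.4861 -0.3317]
trayrim [ 429.9 -576.9] [22.8 46.9] 50.07 0.0257 38 med [ 0.4233 -0.5832]
trayrim [866.9 -92.1] [184.2   3.8] 86.84 0.0256 158 med [ 0.8669 -0.0922]
trayrim [ 859.8 -525.5] [ 
[... 969 characters left out ...]
51.  36.8] 23.08 0.209 565 med [ 0.6978 -0.0937]
cone [570.1   4.4] [19.7 14.4] 48.62 0.2577 68 med [0.5743 0.0032]
trayrim [ 340.8 -580.9] [197.3  13.6] 7.74 0.0255 148 med [ 0.3409 -0.5801]
trayrim [ 486.1 -331.7] [156.2 251.8] 85.56 0.0241 452 med [ 0.4854 -0.3299]
trayrim [635.3 -79. ] [98.  3.] 87.1 0.0259 47 med [ 0.6358 -0.0791]
trayrim [ 339.4 -206.3] [79.1 14.4] 62.31 0.0214 54 med [ 0.3394 -0.2085]
trayrim [ 392.2 -111.3] [13.6 58.4] 59.77 0.0215 62 med [ 0.3934 -0.111 ]
mallet [339.5 112.4] [101.8 139.7] 37.48 0.0473 1196 med [0.3566 0.1003]
hand [621.7 -25.6] [297.2  52.9] 89.91 0.1103 716 med [ 0.6218 -0.0256]
hand [756.3 217.4] [256.1  60.3] 12.35 0.1072 804 med [0.7601 0.1961]
```

Request:
{"method": "jog_arm", "body": {
  "deltas": [
    {"tx": 0.03, "ty": 0.02, "tz": -0.02, "rz": 0.02},
    {"tx": 0.07, "ty": 0.045, "tz": -0.035, "rz": 0.04},
    {"tx": 0.11, "ty": 0.075, "tz": -0.05, "rz": 0.056},
    {"tx": 0.15, "ty": 0.1, "tz": -0.05, "rz": 0.056},
    {"tx": 0.17, "ty": 0.109, "tz": -0.05, "rz": 0.056},
    {"tx": 0.17, "ty": 0.109, "tz": -0.05, "rz": 0.056},
    {"tx": 0.17, "ty": 0.109, "tz": -0.05, "rz": 0.056}
  ]
}}

```text
invalid input at $.deltas[0]: expected keys rx, ry, rz, tx, ty, tz, hand
```

Run:
```python
from m import *
c=shot('wrist'); cv2.imwrite('pics/w1.png',cv2.resize(c['color'][:,:,::-1],(800,600)))
W=world(c); s=env.get_state(); print(s['tcp_pos'].round(4),s['ee_rot'].round(3).tolist())
for lab,a in dict(chest=(.143,.1525,(.3,1.1),(-.5,.5)),plate=(.1535,.158,(.3,1.1),(-.5,.5)),knob=(.178,.19,(.3,1.1),(0,.3)),hand=(.104,.122,(.5,.64),(-.3,.12))).items():
        for P in clusters(W,*a): print(lab,*rect(P),'med',np.round((P[:,:2].max(0)+P[:,:2].min(0))/2,4))
```

```text
[0.5248 0.     0.253 ] [[-0.0, 1.0, -0.001], [1.0, 0.0, 0.0], [0.0, -0.001, -1.0]]
chest [699.4 -18.1] [125.7 338.2] 15.58 0.1506 27919 med [ 0.7275 -0.0032]
chest [ 690.3 -166.9] [12.2 28.2] 83.43 0.1509 157 med [ 0.6901 -0.167 ]
plate [655.6 147. ] [86.1 13.4] 2.08 0.1556 1662 med [0.6553 0.1484]
plate [699.  -80.2] [54.  19.8] 4.83 0.1558 293 med [ 0.6997 -0.0815]
hand [618.5  12.3] [156.8  44.4] 87.14 0.1159 2413 med [0.6174 0.0118]
```

View pics/w1.png

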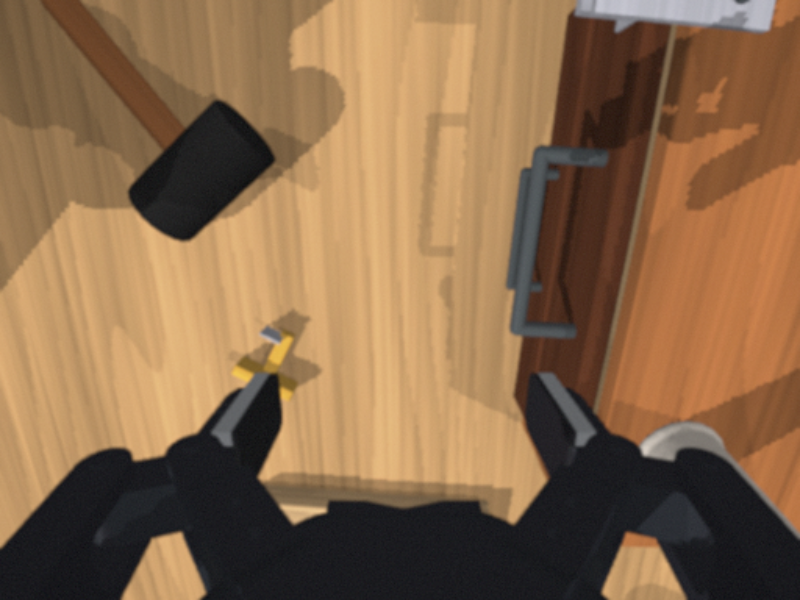

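The wrist view from the start pose shows the mallet, the gauge, the upper handle bar (about 530,240) and the plate edge top right. The move was refused because every row needs all keys.

Request:
{"method": "jog_arm", "body": {
  "deltas": [
    {"rx": 0, "ry": 0, "rz": 0.02, "tx": 0.03, "ty": 0.02, "tz": -0.02, "hand": -1},
    {"rx": 0, "ry": 0, "rz": 0.04, "tx": 0.07, "ty": 0.045, "tz": -0.035, "hand": -1},
    {"rx": 0, "ry": 0, "rz": 0.056, "tx": 0.11, "ty": 0.075, "tz": -0.05, "hand": -1},
    {"rx": 0, "ry": 0, "rz": 0.056, "tx": 0.15, "ty": 0.1, "tz": -0.05, "hand": -1},
    {"rx": 0, "ry": 0, "rz": 0.056, "tx": 0.17, "ty": 0.109, "tz": -0.05, "hand": -1},
    {"rx": 0, "ry": 0, "rz": 0.056, "tx": 0.17, "ty": 0.109, "tz": -0.05, "hand": -1},
    {"rx": 0, "ry": 0, "rz": 0.056, "tx": 0.17, "ty": 0.109, "tz": -0.05, "hand": -1}
  ]
}}

```text
clock: 0.78
tcp_pos: [0.6344, 0.1722, 0.3019]
ee_rot: [[0.053, 0.999, -0.001], [0.999, -0.053, -0.0], [-0.0, -0.001, -1.0]]
ft_force: [-0.1, -0.3, -0.2]
width: 1.0
finger_force: 0.0
```

Run:
```python
from m import *
c=shot('wrist'); cv2.imwrite('pics/w2.png',cv2.resize(c['color'][:,:,::-1],(800,600)))
W=world(c); s=env.get_state(); print(s['tcp_pos'].round(4),s['ee_rot'].round(3).tolist())
for lab,a in dict(chest=(.143,.1525,(.3,1.1),(-.5,.5)),plate=(.1535,.158,(.3,1.1),(-.5,.5)),knob=(.178,.19,(.3,1.1),(0,.3)),hand=(.104,.122,(.5,.64),(-.3,.12))).items():
        for P in clusters(W,*a): print(lab,*rect(P),'med',np.round((P[:,:2].max(0)+P[:,:2].min(0))/2,4))
```

```text
[0.6339 0.1707 0.3023] [[0.054, 0.999, -0.001], [0.999, -0.054, -0.0], [-0.001, -0.001, -1.0]]
chest [769.8  94. ] [256.3 221.8] 87.13 0.1508 28486 med [0.7702 0.097 ]
chest [834.3 -90.4] [78.8 71.8] 85.24 0.151 1477 med [ 0.8318 -0.0905]
plate [657.6 187.9] [86.1 84.4] 86.56 0.1556 5985 med [0.658  0.1881]
knob [634.4 170.7] [20.3 20.6] 86.48 0.185 426 med [0.6343 0.1707]
hand [619.2  31.4] [120.   40.7] 87.03 0.1164 909 med [0.618  0.0315]
```

View pics/w2.png

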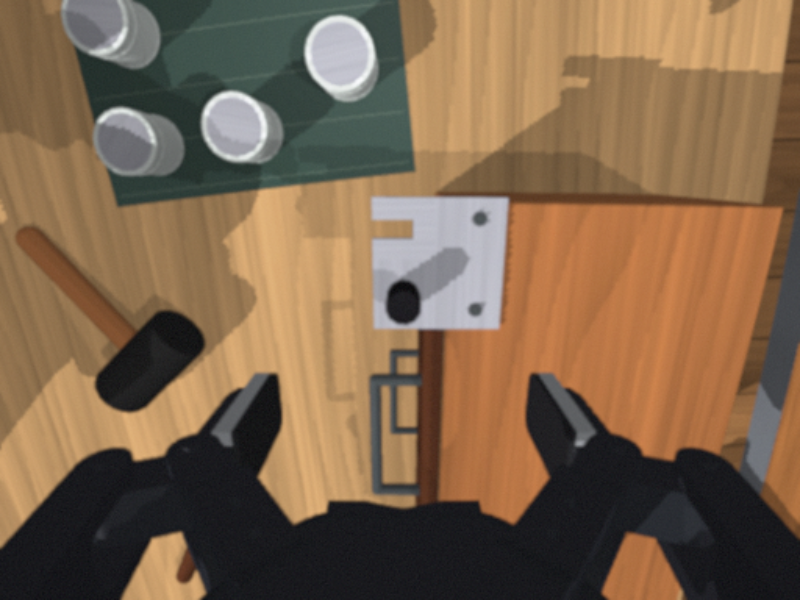

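The wrist view shows the knob at (403,300), the notch at (393,229) opening to the front, and four tins on the mat. The hand is over the knob.

Request:
{"method": "jog_arm", "body": {
  "deltas": [
    {"rx": 0, "ry": 0, "rz": 0, "tx": 0, "ty": 0, "tz": 0.035, "hand": -1},
    {"rx": 0, "ry": 0, "rz": 0, "tx": 0, "ty": 0, "tz": 0.07, "hand": -1},
    {"rx": 0, "ry": 0, "rz": 0, "tx": 0, "ty": 0, "tz": 0.1, "hand": -1},
    {"rx": 0, "ry": 0, "rz": 0, "tx": 0, "ty": 0, "tz": 0.117, "hand": -0.5},
    {"rx": 0, "ry": 0, "rz": 0, "tx": 0, "ty": 0, "tz": 0.117, "hand": 0},
    {"rx": 0, "ry": 0, "rz": 0, "tx": 0, "ty": 0, "tz": 0.117, "hand": 1},
    {"rx": 0, "ry": 0, "rz": 0, "tx": 0, "ty": 0, "tz": 0.117, "hand": 1},
    {"rx": 0, "ry": 0, "rz": 0, "tx": 0, "ty": 0, "tz": 0.117, "hand": 1},
    {"rx": 0, "ry": 0, "rz": 0, "tx": 0, "ty": 0, "tz": 0.117, "hand": 1},
    {"rx": 0, "ry": 0, "rz": 0, "tx": 0, "ty": 0, "tz": 0.117, "hand": 1}
  ],
  "grip_force": 40
}}

```text
clock: 1.67
tcp_pos: [0.635, 0.1698, 0.1886]
ee_rot: [[0.056, 0.998, 0.003], [0.998, -0.056, -0.0], [0.0, 0.003, -1.0]]
ft_force: [-0.4, -1.1, 6.0]
width: 0.236
finger_force: 38.9
```

Request:
{"method": "jog_arm", "body": {
  "deltas": [
    {"rx": 0, "ry": 0, "rz": 0, "tx": 0, "ty": 0, "tz": -0.01, "hand": 1},
    {"rx": 0, "ry": 0, "rz": 0, "tx": 0, "ty": 0, "tz": -0.025, "hand": 1},
    {"rx": 0, "ry": 0, "rz": 0, "tx": 0, "ty": 0, "tz": -0.045, "hand": 1},
    {"rx": 0, "ry": 0, "rz": 0, "tx": 0, "ty": 0, "tz": -0.065, "hand": 1},
    {"rx": 0, "ry": 0, "rz": 0, "tx": 0, "ty": 0, "tz": -0.065, "hand": 1},
    {"rx": 0, "ry": 0, "rz": 0, "tx": 0.02, "ty": -0.001, "tz": -0.065, "hand": 1},
    {"rx": 0, "ry": 0, "rz": 0, "tx": 0.043, "ty": -0.002, "tz": -0.065, "hand": 1},
    {"rx": 0, "ry": 0, "rz": 0, "tx": 0.043, "ty": -0.002, "tz": -0.065, "hand": 1},
    {"rx": 0, "ry": 0, "rz": 0, "tx": 0.043, "ty": -0.002, "tz": -0.065, "hand": 1}
  ]
}}

```text
clock: 2.42
tcp_pos: [0.6343, 0.214, 0.2517]
ee_rot: [[0.054, 0.999, 0.0], [0.999, -0.054, 0.0], [0.0, 0.0, -1.0]]
ft_force: [-0.8, -1.3, -1.0]
width: 0.238
finger_force: 39.2
```

Run:
```python
from m import *
s=env.get_state(); print({k:s[k].round(4).tolist() for k in('tcp_pos','ee_rot','ft_force')})
c=shot('side'); cv2.imwrite('pics/s1.png',cv2.resize(c['color'][110:290,100:340,::-1],(800,600),interpolation=cv2.INTER_CUBIC))
W=world(c)
for P in clusters(W,.110,.149,(.58,.66),(.195,.28),5): print(rect(P))
```

```text
{'tcp_pos': [0.6343, 0.214, 0.2517], 'ee_rot': [[0.0543, 0.9985, 0.0005], [0.9985, -0.0543, 0.0001], [0.0001, 0.0004, -1.0]], 'ft_force': [-0.8091, -1.2545, -0.9787]}
```

View pics/s1.png

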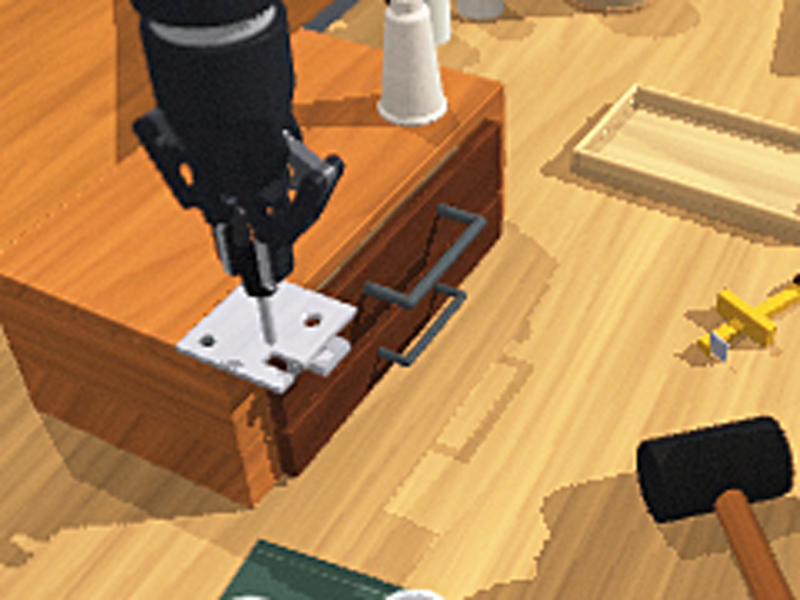

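Pin drawn and vertical above the notch (crop: shank tip at about 270,340, notch at 280,365, empty bore at 313,320).

Request:
{"method": "jog_arm", "body": {
  "deltas": [
    {"rx": 0, "ry": 0, "rz": 0, "tx": 0, "ty": 0, "tz": 0.012, "hand": 1},
    {"rx": 0, "ry": 0, "rz": 0, "tx": 0, "ty": 0, "tz": 0.02, "hand": 1},
    {"rx": 0, "ry": 0, "rz": 0, "tx": 0, "ty": 0, "tz": 0.03, "hand": 1},
    {"rx": 0, "ry": 0, "rz": 0, "tx": 0, "ty": 0, "tz": 0.042, "hand": 1},
    {"rx": 0, "ry": 0, "rz": 0, "tx": 0, "ty": 0, "tz": 0.055, "hand": 1},
    {"rx": 0, "ry": 0, "rz": 0, "tx": 0, "ty": 0, "tz": 0.06, "hand": 1},
    {"rx": 0, "ry": 0, "rz": 0, "tx": 0, "ty": 0, "tz": 0.06, "hand": 1}
  ]
}}

```text
clock: 3.05
tcp_pos: [0.6336, 0.2124, 0.1898]
ee_rot: [[0.056, 0.998, -0.002], [0.998, -0.056, -0.001], [-0.001, -0.002, -1.0]]
ft_force: [-0.6, 0.1, -0.1]
width: 0.242
finger_force: 39.3
```

Request:
{"method": "jog_arm", "body": {
  "deltas": [
    {"rx": 0, "ry": 0, "rz": 0, "tx": 0, "ty": 0, "tz": 0.0, "hand": 0.3},
    {"rx": 0, "ry": 0, "rz": 0, "tx": 0, "ty": 0, "tz": 0.0, "hand": 0},
    {"rx": 0, "ry": 0, "rz": 0, "tx": 0, "ty": 0, "tz": 0.0, "hand": -0.5},
    {"rx": 0, "ry": 0, "rz": 0, "tx": 0, "ty": 0, "tz": 0.0, "hand": -0.5},
    {"rx": 0, "ry": 0, "rz": 0, "tx": 0, "ty": 0, "tz": -0.02, "hand": -0.5},
    {"rx": 0, "ry": 0, "rz": 0, "tx": 0, "ty": 0, "tz": -0.05, "hand": -0.5},
    {"rx": 0, "ry": 0, "rz": 0, "tx": -0.03, "ty": 0, "tz": -0.09, "hand": -0.5},
    {"rx": 0, "ry": 0, "rz": 0, "tx": -0.07, "ty": 0, "tz": -0.11, "hand": -0.5},
    {"rx": 0, "ry": 0, "rz": 0, "tx": -0.08, "ty": 0, "tz": -0.11, "hand": -0.5},
    {"rx": 0, "ry": 0, "rz": 0, "tx": -0.08, "ty": 0, "tz": -0.11, "hand": -0.5}
  ]
}}

```text
clock: 3.88
tcp_pos: [0.6311, 0.1298, 0.3045]
ee_rot: [[0.059, 0.998, 0.005], [0.998, -0.059, -0.001], [-0.0, 0.005, -1.0]]
ft_force: [0.8, 0.5, -0.3]
width: 0.752
finger_force: 0.0
```

Run:
```python
from m import *
c=shot('wrist'); cv2.imwrite('pics/w3.png',cv2.resize(c['color'][:,:,::-1],(800,600)))
W=world(c); s=env.get_state(); print(s['tcp_pos'].round(4))
for lab,a in dict(plate=(.1535,.158,(.3,1.1),(0,.5)),knob=(.178,.19,(.3,1.1),(.1,.3)),hand=(.110,.122,(.5,.64),(-.3,.12))).items():
        for P in clusters(W,*a): print(lab,*rect(P),'med',np.round((P[:,:2].max(0)+P[:,:2].min(0))/2,4))
P=np.concatenate(clusters(W,.110,.122,(.5,.64),(-.3,.12)))
for y in np.arange(-.02,.09,.015):
    q=P[abs(P[:,1]-y)<.006]
    if len(q): print(y.round(3),q[:,0].min().round(4),np.sort(q[:,0])[len(q)//2].round(4),q[:,0].max().round(4),q[:,2].max().round(4))
```

```text
[0.6306 0.1315 0.303 ]
plate [657.8 188.3] [86.6 84.6] 86.62 0.1557 7077 med [0.6578 0.1883]
knob [633.6 212.1] [21.3 19.7] 86.42 0.1854 501 med [0.6337 0.212 ]
hand [619.3  32.1] [117.9  41. ] 86.89 0.1164 980 med [0.6177 0.032 ]
-0.02 0.5957 0.6149 0.637 0.1191
-0.005 0.597 0.6021 0.6065 0.1193
0.01 0.5983 0.603 0.607 0.1191
0.025 0.5985 0.6036 0.6082 0.1185
0.04 0.5994 0.6047 0.6092 0.1186
0.055 0.6008 0.6058 0.6103 0.1185
0.07 0.6011 0.6063 0.6108 0.1188
0.085 0.6018 0.62 0.6397 0.1188
```

View pics/w3.png

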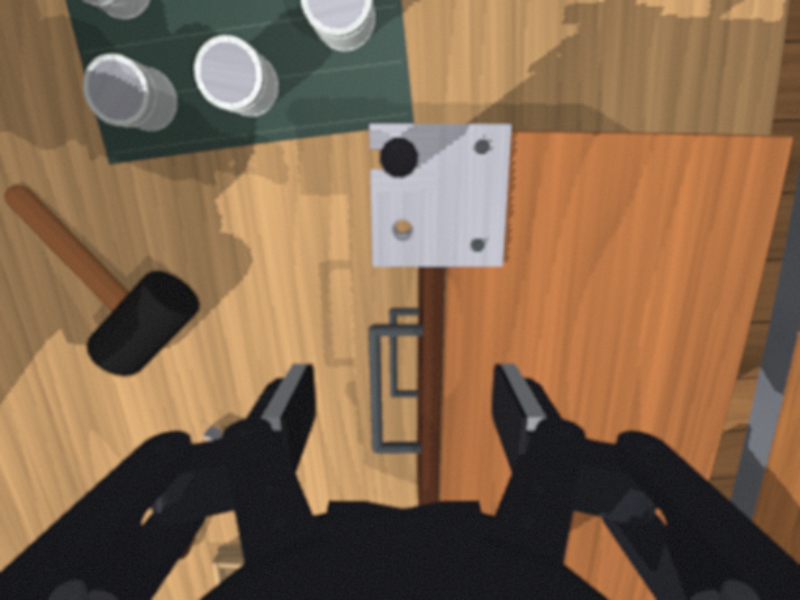

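Pin hangs in the notch (knob at 398,157; empty bore at 402,230). Next, the handle bar (375,390).

Request:
{"method": "jog_arm", "body": {
  "deltas": [
    {"rx": 0, "ry": 0, "rz": 0, "tx": -0.035, "ty": -0.01, "tz": 0.0, "hand": 0.3},
    {"rx": 0, "ry": 0, "rz": 0, "tx": -0.07, "ty": -0.021, "tz": 0.01, "hand": 0.3},
    {"rx": 0, "ry": 0, "rz": 0, "tx": -0.1, "ty": -0.021, "tz": 0.03, "hand": 0.3},
    {"rx": 0, "ry": 0, "rz": 0, "tx": -0.1, "ty": -0.021, "tz": 0.07, "hand": 0.3},
    {"rx": 0, "ry": 0, "rz": 0, "tx": -0.1, "ty": -0.021, "tz": 0.11, "hand": 0.3},
    {"rx": 0, "ry": 0, "rz": 0, "tx": -0.1, "ty": -0.021, "tz": 0.14, "hand": 0.3},
    {"rx": 0, "ry": 0, "rz": 0, "tx": -0.1, "ty": -0.021, "tz": 0.16, "hand": 0.3},
    {"rx": 0, "ry": 0, "rz": 0, "tx": -0.1, "ty": -0.021, "tz": 0.175, "hand": 0.3},
    {"rx": 0, "ry": 0, "rz": 0, "tx": -0.1, "ty": -0.021, "tz": 0.187, "hand": 0.3},
    {"rx": 0, "ry": 0, "rz": 0, "tx": -0.1, "ty": -0.021, "tz": 0.187, "hand": 0.3}
  ]
}}

```text
clock: 4.77
tcp_pos: [0.6025, 0.0356, 0.112]
ee_rot: [[0.055, 0.998, -0.003], [0.998, -0.055, 0.001], [0.0, -0.003, -1.0]]
ft_force: [-0.3, 0.2, 0.3]
width: 0.351
finger_force: 0.0
```

Request:
{"method": "jog_arm", "body": {
  "deltas": [
    {"rx": 0, "ry": 0, "rz": 0, "tx": 0, "ty": 0, "tz": 0.0, "hand": 1},
    {"rx": 0, "ry": 0, "rz": 0, "tx": 0, "ty": 0, "tz": 0.0, "hand": 1},
    {"rx": 0, "ry": 0, "rz": 0, "tx": 0, "ty": 0, "tz": 0.0, "hand": 1},
    {"rx": 0, "ry": 0, "rz": 0, "tx": 0, "ty": 0, "tz": 0.0, "hand": 1}
  ]
}}

```text
clock: 5.1
tcp_pos: [0.6032, 0.0353, 0.114]
ee_rot: [[0.055, 0.998, -0.0], [0.998, -0.055, 0.001], [0.001, -0.001, -1.0]]
ft_force: [0.8, 4.9, -5.7]
width: 0.1
finger_force: 38.8
```

Request:
{"method": "jog_arm", "body": {
  "deltas": [
    {"rx": 0, "ry": 0, "rz": 0, "tx": 0, "ty": -0.01, "tz": 0.0, "hand": 1},
    {"rx": 0, "ry": 0, "rz": 0, "tx": 0, "ty": -0.03, "tz": 0.0, "hand": 1},
    {"rx": 0, "ry": 0, "rz": 0, "tx": 0, "ty": -0.05, "tz": 0.0, "hand": 1},
    {"rx": 0, "ry": 0, "rz": 0, "tx": 0, "ty": -0.07, "tz": 0.0, "hand": 1},
    {"rx": 0, "ry": 0, "rz": 0, "tx": 0, "ty": -0.09, "tz": 0.0, "hand": 1},
    {"rx": 0, "ry": 0, "rz": 0, "tx": 0, "ty": -0.11, "tz": 0.0, "hand": 1},
    {"rx": 0, "ry": 0, "rz": 0, "tx": 0, "ty": -0.13, "tz": 0.0, "hand": 1},
    {"rx": 0, "ry": 0, "rz": 0, "tx": 0, "ty": -0.145, "tz": 0.0, "hand": 1},
    {"rx": 0, "ry": 0, "rz": 0, "tx": 0, "ty": -0.153, "tz": 0.0, "hand": 1},
    {"rx": 0, "ry": 0, "rz": 0, "tx": 0, "ty": -0.153, "tz": 0.0, "hand": 1}
  ]
}}

```text
clock: 5.93
tcp_pos: [0.4488, 0.044, 0.1142]
ee_rot: [[0.055, 0.998, -0.001], [0.998, -0.055, 0.002], [0.002, -0.001, -1.0]]
ft_force: [-1.0, 5.7, -7.7]
width: 0.104
finger_force: 40.8
```

Request:
{"method": "jog_arm", "body": {
  "deltas": [
    {"rx": 0, "ry": 0, "rz": 0, "tx": 0, "ty": 0, "tz": 0.0, "hand": 0.3},
    {"rx": 0, "ry": 0, "rz": 0, "tx": 0, "ty": 0, "tz": 0.0, "hand": 0.3},
    {"rx": 0, "ry": 0, "rz": 0, "tx": 0, "ty": 0, "tz": -0.03, "hand": 0.3},
    {"rx": 0, "ry": 0, "rz": 0, "tx": 0, "ty": 0, "tz": -0.07, "hand": -0.5},
    {"rx": 0, "ry": 0, "rz": 0, "tx": 0.04, "ty": 0, "tz": -0.11, "hand": -1},
    {"rx": 0, "ry": 0, "rz": 0, "tx": 0.08, "ty": 0, "tz": -0.15, "hand": -1},
    {"rx": 0, "ry": 0, "rz": 0, "tx": 0.12, "ty": 0, "tz": -0.16, "hand": -1},
    {"rx": 0, "ry": 0, "rz": 0, "tx": 0.16, "ty": 0, "tz": -0.16, "hand": -1},
    {"rx": 0, "ry": 0, "rz": 0, "tx": 0.2, "ty": 0, "tz": -0.16, "hand": -1},
    {"rx": 0, "ry": 0, "rz": 0, "tx": 0.2, "ty": 0, "tz": -0.16, "hand": -1}
  ]
}}

```text
clock: 6.77
tcp_pos: [0.4627, 0.2465, 0.2758]
ee_rot: [[0.055, 0.999, 0.003], [0.999, -0.055, 0.002], [0.002, 0.003, -1.0]]
ft_force: [-0.8, -1.0, -0.6]
width: 1.002
finger_force: 0.0
```

```bash
cat > look.py <<'E'
from m import *
s=env.get_state(); print('t',s['clock'],'tcp',s['tcp_pos'].round(4),'rot',np.arctan2(s['ee_rot'][0,0],s['ee_rot'][1,0]).round(4),'F',s['ft_force'].round(2))
ax=s['ee_rot']; ws=[]
for n in ('wrist','side'):
    c=shot(n); W=world(c); print(n)
    if n=='wrist': cv2.imwrite('pics/wl.png',cv2.resize(c['color'][:,:,::-1],(800,600)))
    if n=='side': cv2.imwrite('pics/sl.png',cv2.resize(c['color'][:,:,::-1],(800,600)))
    for P in clusters(W,.042,.056,(.2,.75),(.2,.6)):
        m=np.round((P[:,:2].max(0)+P[:,:2].min(0))/2,4); d=np.r_[m,.0]-s['tcp_pos']; print(' tin',m,rect(P)[1],len(P),'tool dx dy',(ax.T@d)[:2].round(4))
    for P in clusters(W,.178,.19,(.3,1.1),(.1,.3)): print(' knob',rect(P)[:2])
    for P in clusters(W,.125,.138,(.35,.75),(-.25,.25),60): print(' drawerfront?',rect(P))
E
python3 look.py
```

```text
t 6.7667 tcp [0.4627 0.2465 0.2758] rot 0.0545 F [-0.79 -0.99 -0.62]
wrist
 tin [0.3976 0.3825] [54.4 54.4] 1803 tool dx dy [ 0.1317 -0.0733]
 tin [0.5918 0.3418] [55.2 54.2] 1685 tool dx dy [0.1017 0.1228]
 tin [0.4981 0.2922] [53.3 53.5] 1454 tool dx dy [0.047 0.032]
 tin [0.4024 0.2868] [53.5 54.6] 1443 tool dx dy [ 0.0364 -0.0633]
 tin [0.7073 0.2138] [87.1 25.3] 248 tool dx dy [-0.0198  0.2451]
 knob (array([633.7, 212.9]), array([20.7, 21.6]))
 drawerfront? (array([703.5, 225.5]), array([ 4.2, 74. ]), 88.44, np.float64(0.1315), 229)
 drawerfront? (array([484. , 139.4]), array([129.3,  46.4]), 86.91, np.float64(0.1322), 2051)
side
 tin [0.7071 0.2153] [86.3 26.4] 125 tool dx dy [-0.0183  0.2449]
 tin [0.4991 0.293 ] [54.2 54.7] 513 tool dx dy [0.0479 0.0329]
 tin [0.5918 0.3418] [52. 54.] 488 tool dx dy [0.1017 0.1228]
 tin [0.4019 0.2869] [54.5 53.9] 554 tool dx dy [ 0.0365 -0.0638]
 tin [0.398  0.3827] [53.1 54.2] 746 tool dx dy [ 0.132  -0.0729]
 knob (array([633.8, 213.7]), array([20.8, 19.4]))
 drawerfront? (array([487.4, -89.6]), array([67.3, 15.4]), 86.6, np.float64(0.132), 99)
 drawerfront? (array([484.3, 139.5]), array([129.7,  48.1]), 87.7, np.float64(0.1312), 501)
 drawerfront? (array([707.1, 226.5]), array([80.3, 14.2]), 6.14, np.float64(0.1316), 118)
```

Request:
{"method": "jog_arm", "body": {
  "deltas": [
    {"rx": 0, "ry": 0, "rz": 0, "tx": 0.025, "ty": 0.016, "tz": 0.0, "hand": -1},
    {"rx": 0, "ry": 0, "rz": 0, "tx": 0.047, "ty": 0.033, "tz": 0.03, "hand": -1},
    {"rx": 0, "ry": 0, "rz": 0, "tx": 0.047, "ty": 0.033, "tz": 0.07, "hand": -1},
    {"rx": 0, "ry": 0, "rz": 0, "tx": 0.047, "ty": 0.033, "tz": 0.11, "hand": -1},
    {"rx": 0, "ry": 0, "rz": 0, "tx": 0.047, "ty": 0.033, "tz": 0.15, "hand": -1},
    {"rx": 0, "ry": 0, "rz": 0, "tx": 0.047, "ty": 0.033, "tz": 0.185, "hand": -1},
    {"rx": 0, "ry": 0, "rz": 0, "tx": 0.047, "ty": 0.033, "tz": 0.21, "hand": -1},
    {"rx": 0, "ry": 0, "rz": 0, "tx": 0.047, "ty": 0.033, "tz": 0.23, "hand": -1},
    {"rx": 0, "ry": 0, "rz": 0, "tx": 0.047, "ty": 0.033, "tz": 0.238, "hand": -1},
    {"rx": 0, "ry": 0, "rz": 0, "tx": 0.047, "ty": 0.033, "tz": 0.238, "hand": -1}
  ]
}}

```text
clock: 7.7
tcp_pos: [0.4966, 0.2866, 0.0348]
ee_rot: [[0.057, 0.998, -0.003], [0.998, -0.057, -0.002], [-0.002, -0.003, -1.0]]
ft_force: [-1.2, -0.6, 0.4]
width: 0.998
finger_force: 0.0
```

Request:
{"method": "jog_arm", "body": {
  "deltas": [
    {"rx": 0, "ry": 0, "rz": 0, "tx": 0, "ty": 0, "tz": 0, "hand": 1},
    {"rx": 0, "ry": 0, "rz": 0, "tx": 0, "ty": 0, "tz": 0, "hand": 1},
    {"rx": 0, "ry": 0, "rz": 0, "tx": 0, "ty": 0, "tz": 0, "hand": 1},
    {"rx": 0, "ry": 0, "rz": 0, "tx": 0, "ty": 0, "tz": 0, "hand": 1}
  ]
}}

```text
clock: 8.03
tcp_pos: [0.4986, 0.2882, 0.0381]
ee_rot: [[0.056, 0.998, 0.003], [0.998, -0.056, 0.001], [0.001, 0.003, -1.0]]
ft_force: [-1.5, -1.3, 4.6]
width: 0.62
finger_force: 41.4
```

Request:
{"method": "jog_arm", "body": {
  "deltas": [
    {"rx": 0, "ry": 0, "rz": 0, "tx": 0, "ty": 0, "tz": -0.02, "hand": 1},
    {"rx": 0, "ry": 0, "rz": 0, "tx": 0, "ty": 0, "tz": -0.06, "hand": 1},
    {"rx": 0, "ry": 0, "rz": 0, "tx": 0, "ty": 0, "tz": -0.1, "hand": 1},
    {"rx": 0, "ry": 0, "rz": 0, "tx": 0, "ty": 0, "tz": -0.14, "hand": 1},
    {"rx": 0, "ry": 0, "rz": 0, "tx": 0, "ty": 0, "tz": -0.18, "hand": 1},
    {"rx": 0, "ry": 0, "rz": 0, "tx": 0, "ty": 0, "tz": -0.19, "hand": 1},
    {"rx": 0, "ry": 0, "rz": 0, "tx": 0, "ty": 0, "tz": -0.19, "hand": 1},
    {"rx": 0, "ry": 0, "rz": 0, "tx": 0, "ty": 0, "tz": -0.19, "hand": 1},
    {"rx": 0, "ry": 0, "rz": 0, "tx": 0, "ty": 0, "tz": -0.19, "hand": 1}
  ]
}}

```text
clock: 8.78
tcp_pos: [0.4962, 0.2873, 0.2242]
ee_rot: [[0.056, 0.998, -0.003], [0.998, -0.056, -0.001], [-0.001, -0.003, -1.0]]
ft_force: [0.7, 0.1, -5.2]
width: 0.616
finger_force: 45.0
```

Request:
{"method": "jog_arm", "body": {
  "deltas": [
    {"rx": 0, "ry": 0, "rz": 0, "tx": 0, "ty": 0, "tz": 0, "hand": 1},
    {"rx": 0, "ry": 0, "rz": 0, "tx": 0, "ty": 0, "tz": 0, "hand": 1}
  ]
}}

```text
clock: 8.95
tcp_pos: [0.4965, 0.2874, 0.2244]
ee_rot: [[0.056, 0.998, -0.003], [0.998, -0.056, -0.001], [-0.001, -0.003, -1.0]]
ft_force: [0.2, 0.0, -5.1]
width: 0.621
finger_force: 45.0
```

Heavy (5.1 N): into the drawer, leftmost slot toward -y.

Request:
{"method": "jog_arm", "body": {
  "deltas": [
    {"rx": 0, "ry": 0, "rz": 0, "tx": -0.035, "ty": 0.02, "tz": 0, "hand": 1},
    {"rx": 0, "ry": 0, "rz": 0, "tx": -0.075, "ty": 0.03, "tz": 0, "hand": 1},
    {"rx": 0, "ry": 0, "rz": 0, "tx": -0.115, "ty": 0.04, "tz": 0, "hand": 1},
    {"rx": 0, "ry": 0, "rz": 0, "tx": -0.155, "ty": 0.05, "tz": 0, "hand": 1},
    {"rx": 0, "ry": 0, "rz": 0, "tx": -0.195, "ty": 0.06, "tz": 0, "hand": 1},
    {"rx": 0, "ry": 0, "rz": 0, "tx": -0.235, "ty": 0.07, "tz": 0, "hand": 1},
    {"rx": 0, "ry": 0, "rz": 0, "tx": -0.275, "ty": 0.08, "tz": 0, "hand": 1},
    {"rx": 0, "ry": 0, "rz": 0, "tx": -0.315, "ty": 0.08, "tz": 0, "hand": 1},
    {"rx": 0, "ry": 0, "rz": 0, "tx": -0.35, "ty": 0.08, "tz": 0, "hand": 1},
    {"rx": 0, "ry": 0, "rz": 0, "tx": -0.371, "ty": 0.08, "tz": 0, "hand": 1}
  ]
}}

```text
clock: 9.78
tcp_pos: [0.5557, -0.0906, 0.2251]
ee_rot: [[0.058, 0.998, -0.002], [0.998, -0.058, -0.001], [-0.001, -0.002, -1.0]]
ft_force: [0.4, 0.8, -4.5]
width: 0.618
finger_force: 44.7
```

Request:
{"method": "jog_arm", "body": {
  "deltas": [
    {"rx": 0, "ry": 0, "rz": 0, "tx": 0, "ty": 0, "tz": 0, "hand": 1},
    {"rx": 0, "ry": 0, "rz": 0, "tx": 0, "ty": 0, "tz": 0.03, "hand": 1},
    {"rx": 0, "ry": 0, "rz": 0, "tx": 0, "ty": 0, "tz": 0.06, "hand": 1},
    {"rx": 0, "ry": 0, "rz": 0, "tx": 0, "ty": 0, "tz": 0.085, "hand": 1},
    {"rx": 0, "ry": 0, "rz": 0, "tx": 0, "ty": 0, "tz": 0.1, "hand": 1},
    {"rx": 0, "ry": 0, "rz": 0, "tx": 0, "ty": 0, "tz": 0.108, "hand": 1},
    {"rx": 0, "ry": 0, "rz": 0, "tx": 0, "ty": 0, "tz": 0.108, "hand": 1},
    {"rx": 0, "ry": 0, "rz": 0, "tx": 0, "ty": 0, "tz": 0.108, "hand": 1}
  ]
}}

```text
clock: 10.45
tcp_pos: [0.5565, -0.0867, 0.1183]
ee_rot: [[0.056, 0.998, -0.001], [0.998, -0.056, 0.0], [0.0, -0.001, -1.0]]
ft_force: [0.4, 0.5, -4.7]
width: 0.622
finger_force: 44.7
```

Request:
{"method": "jog_arm", "body": {
  "deltas": [
    {"rx": 0, "ry": 0, "rz": 0, "tx": 0, "ty": 0, "tz": 0.005, "hand": 1},
    {"rx": 0, "ry": 0, "rz": 0, "tx": 0, "ty": 0, "tz": 0.0095, "hand": 1},
    {"rx": 0, "ry": 0, "rz": 0, "tx": 0, "ty": 0, "tz": 0.0095, "hand": 1}
  ]
}}

```text
clock: 10.7
tcp_pos: [0.5565, -0.087, 0.1086]
ee_rot: [[0.056, 0.998, 0.0], [0.998, -0.056, -0.0], [-0.0, 0.0, -1.0]]
ft_force: [-1.0, -0.2, -5.3]
width: 0.617
finger_force: 44.7
```

Request:
{"method": "jog_arm", "body": {
  "deltas": [
    {"rx": 0, "ry": 0, "rz": 0, "tx": 0, "ty": 0, "tz": 0, "hand": -0.4},
    {"rx": 0, "ry": 0, "rz": 0, "tx": 0, "ty": 0, "tz": 0, "hand": -0.6},
    {"rx": 0, "ry": 0, "rz": 0, "tx": 0, "ty": 0, "tz": 0, "hand": -0.6},
    {"rx": 0, "ry": 0, "rz": 0, "tx": 0, "ty": 0, "tz": -0.03, "hand": -0.6},
    {"rx": 0, "ry": 0, "rz": 0, "tx": 0, "ty": 0, "tz": -0.07, "hand": -0.6},
    {"rx": 0, "ry": 0, "rz": 0, "tx": 0, "ty": 0, "tz": -0.11, "hand": -0.6},
    {"rx": 0, "ry": 0, "rz": 0, "tx": 0.04, "ty": 0, "tz": -0.14, "hand": -1},
    {"rx": 0, "ry": 0, "rz": 0, "tx": 0.08, "ty": 0, "tz": -0.17, "hand": -1},
    {"rx": 0, "ry": 0, "rz": 0, "tx": 0.12, "ty": -0.03, "tz": -0.17, "hand": -1},
    {"rx": 0, "ry": 0, "rz": 0, "tx": 0.16, "ty": -0.06, "tz": -0.17, "hand": -1}
  ]
}}

```text
clock: 11.53
tcp_pos: [0.5219, 0.0531, 0.28]
ee_rot: [[0.057, 0.998, 0.005], [0.998, -0.057, 0.0], [0.0, 0.005, -1.0]]
ft_force: [0.4, 1.4, -0.6]
width: 1.001
finger_force: 0.0
```

Request:
{"method": "jog_arm", "body": {
  "deltas": [
    {"rx": 0, "ry": 0, "rz": 0, "tx": 0.04, "ty": -0.02, "tz": 0, "hand": -1},
    {"rx": 0, "ry": 0, "rz": 0, "tx": 0.08, "ty": -0.04, "tz": 0, "hand": -1},
    {"rx": 0, "ry": 0, "rz": 0, "tx": 0.12, "ty": -0.06, "tz": 0, "hand": -1},
    {"rx": 0, "ry": 0, "rz": 0, "tx": 0.16, "ty": -0.08, "tz": 0, "hand": -1},
    {"rx": 0, "ry": 0, "rz": 0, "tx": 0.2, "ty": -0.09, "tz": 0, "hand": -1},
    {"rx": 0, "ry": 0, "rz": 0, "tx": 0.2, "ty": -0.09, "tz": 0, "hand": -1},
    {"rx": 0, "ry": 0, "rz": 0, "tx": 0.2, "ty": -0.09, "tz": 0, "hand": -1},
    {"rx": 0, "ry": 0, "rz": 0, "tx": 0.2, "ty": -0.09, "tz": 0, "hand": -1}
  ]
}}

```text
clock: 12.2
tcp_pos: [0.4417, 0.2569, 0.2778]
ee_rot: [[0.054, 0.999, 0.001], [0.999, -0.054, -0.0], [-0.0, 0.001, -1.0]]
ft_force: [-0.2, -0.6, -0.6]
width: 1.001
finger_force: 0.0
```

```bash
cat >> look.py <<'E'
    for P in clusters(W,.113,.125,(.5,.62),(-.15,.15),40): print(' drawer tin',rect(P))
    for P in clusters(W,.05,.06,(.35,.62),(-.42,-.25),40): print(' tray tin',rect(P))
E
python3 look.py
```

```text
t 12.2 tcp [0.4417 0.2569 0.2778] rot 0.0542 F [-0.15 -0.65 -0.61]
wrist
 tin [0.3976 0.383 ] [54.3 54.6] 1770 tool dx dy [ 0.1236 -0.0511]
 tin [0.5918 0.342 ] [53.9 54.3] 1613 tool dx dy [0.0932 0.145 ]
 tin [0.4022 0.2867] [53.6 54.1] 1384 tool dx dy [ 0.0277 -0.0413]
 tin [0.7073 0.2138] [88.  25.3] 288 tool dx dy [-0.0286  0.2673]
 knob (array([633.5, 213.2]), array([21.7, 21.9]))
 drawerfront? (array([694. , 226.6]), array([56.2,  6.4]), 3.0, np.float64(0.1311), 214)
 drawerfront? (array([483.1, 136.5]), array([135.1,  48.5]), 86.9, np.float64(0.1322), 2065)
side
 tin [0.7081 0.2148] [86.3 26.8] 131 tool dx dy [-0.0275  0.2681]
 tin [0.5915 0.3413] [51.4 54.1] 484 tool dx dy [0.0925 0.1448]
 tin [0.4019 0.287 ] [54.5 54.5] 554 tool dx dy [ 0.028  -0.0416]
 tin [0.3977 0.3826] [53.1 53.9] 743 tool dx dy [ 0.1232 -0.051 ]
 knob (array([634.1, 213.8]), array([19.6, 21. ]))
 drawerfront? (array([488.6, -81.8]), array([90.5, 16.1]), 88.11, np.float64(0.1321), 127)
 drawerfront? (array([484.9, 133.1]), array([140.4,  48.2]), 88.51, np.float64(0.1312), 517)
 drawerfront? (array([707. , 226.2]), array([80.4, 15. ]), 6.55, np.float64(0.1316), 117)
```

View pics/sl.png

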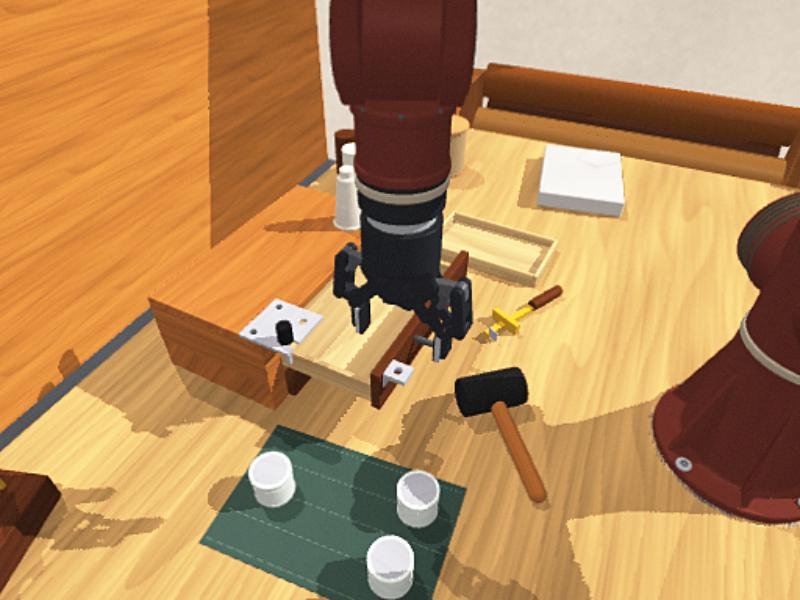

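The side view shows the drawer open, pin in the notch (285,330), three tins left on the mat at (270,478), (418,500), (390,565).

Request:
{"method": "jog_arm", "body": {
  "deltas": [
    {"rx": 0, "ry": 0, "rz": 0, "tx": 0.015, "ty": -0.02, "tz": 0.01, "hand": -1},
    {"rx": 0, "ry": 0, "rz": 0, "tx": 0.028, "ty": -0.041, "tz": 0.04, "hand": -1},
    {"rx": 0, "ry": 0, "rz": 0, "tx": 0.028, "ty": -0.041, "tz": 0.08, "hand": -1},
    {"rx": 0, "ry": 0, "rz": 0, "tx": 0.028, "ty": -0.041, "tz": 0.12, "hand": -1},
    {"rx": 0, "ry": 0, "rz": 0, "tx": 0.028, "ty": -0.041, "tz": 0.16, "hand": -1},
    {"rx": 0, "ry": 0, "rz": 0, "tx": 0.028, "ty": -0.041, "tz": 0.195, "hand": -1},
    {"rx": 0, "ry": 0, "rz": 0, "tx": 0.028, "ty": -0.041, "tz": 0.22, "hand": -1},
    {"rx": 0, "ry": 0, "rz": 0, "tx": 0.028, "ty": -0.041, "tz": 0.235, "hand": -1},
    {"rx": 0, "ry": 0, "rz": 0, "tx": 0.028, "ty": -0.041, "tz": 0.24, "hand": -1},
    {"rx": 0, "ry": 0, "rz": 0, "tx": 0.028, "ty": -0.041, "tz": 0.24, "hand": -1}
  ]
}}

```text
clock: 13.13
tcp_pos: [0.4022, 0.2855, 0.0366]
ee_rot: [[0.058, 0.998, -0.002], [0.998, -0.058, -0.001], [-0.001, -0.002, -1.0]]
ft_force: [-0.3, 0.9, 0.4]
width: 0.998
finger_force: 0.0
```

Request:
{"method": "jog_arm", "body": {
  "deltas": [
    {"rx": 0, "ry": 0, "rz": 0, "tx": 0, "ty": 0, "tz": 0, "hand": -0.5},
    {"rx": 0, "ry": 0, "rz": 0, "tx": 0, "ty": 0, "tz": 0, "hand": 1},
    {"rx": 0, "ry": 0, "rz": 0, "tx": 0, "ty": 0, "tz": 0, "hand": 1},
    {"rx": 0, "ry": 0, "rz": 0, "tx": 0, "ty": 0, "tz": 0, "hand": 1},
    {"rx": 0, "ry": 0, "rz": 0, "tx": 0, "ty": 0, "tz": 0, "hand": 1}
  ]
}}

```text
clock: 13.55
tcp_pos: [0.4032, 0.2871, 0.0389]
ee_rot: [[0.056, 0.998, 0.002], [0.998, -0.056, 0.001], [0.001, 0.002, -1.0]]
ft_force: [-1.3, -0.9, 7.9]
width: 0.618
finger_force: 40.9
```

Request:
{"method": "jog_arm", "body": {
  "deltas": [
    {"rx": 0, "ry": 0, "rz": 0, "tx": 0, "ty": 0, "tz": -0.02, "hand": 1},
    {"rx": 0, "ry": 0, "rz": 0, "tx": 0, "ty": 0, "tz": -0.06, "hand": 1},
    {"rx": 0, "ry": 0, "rz": 0, "tx": 0, "ty": 0, "tz": -0.1, "hand": 1},
    {"rx": 0, "ry": 0, "rz": 0, "tx": 0, "ty": 0, "tz": -0.14, "hand": 1},
    {"rx": 0, "ry": 0, "rz": 0, "tx": 0, "ty": 0, "tz": -0.18, "hand": 1},
    {"rx": 0, "ry": 0, "rz": 0, "tx": 0, "ty": 0, "tz": -0.19, "hand": 1},
    {"rx": 0, "ry": 0, "rz": 0, "tx": 0, "ty": 0, "tz": -0.19, "hand": 1},
    {"rx": 0, "ry": 0, "rz": 0, "tx": 0, "ty": 0, "tz": -0.19, "hand": 1},
    {"rx": 0, "ry": 0, "rz": 0, "tx": 0, "ty": 0, "tz": -0.19, "hand": 1}
  ]
}}

```text
clock: 14.3
tcp_pos: [0.4014, 0.2864, 0.2262]
ee_rot: [[0.056, 0.998, -0.002], [0.998, -0.056, -0.001], [-0.001, -0.002, -1.0]]
ft_force: [0.4, 0.0, -4.5]
width: 0.616
finger_force: 44.9
```

Request:
{"method": "jog_arm", "body": {
  "deltas": [
    {"rx": 0, "ry": 0, "rz": 0, "tx": 0, "ty": 0, "tz": 0, "hand": 1},
    {"rx": 0, "ry": 0, "rz": 0, "tx": 0, "ty": 0, "tz": 0, "hand": 1}
  ]
}}

```text
clock: 14.47
tcp_pos: [0.4015, 0.2864, 0.226]
ee_rot: [[0.056, 0.998, -0.003], [0.998, -0.056, -0.001], [-0.001, -0.002, -1.0]]
ft_force: [0.5, -0.1, -3.7]
width: 0.615
finger_force: 44.9
```

Heavy too (about 4 N): next drawer slot.

Request:
{"method": "jog_arm", "body": {
  "deltas": [
    {"rx": 0, "ry": 0, "rz": 0, "tx": -0.03, "ty": 0.02, "tz": 0, "hand": 1},
    {"rx": 0, "ry": 0, "rz": 0, "tx": -0.065, "ty": 0.04, "tz": 0, "hand": 1},
    {"rx": 0, "ry": 0, "rz": 0, "tx": -0.1, "ty": 0.06, "tz": 0, "hand": 1},
    {"rx": 0, "ry": 0, "rz": 0, "tx": -0.135, "ty": 0.08, "tz": 0, "hand": 1},
    {"rx": 0, "ry": 0, "rz": 0, "tx": -0.17, "ty": 0.1, "tz": 0, "hand": 1},
    {"rx": 0, "ry": 0, "rz": 0, "tx": -0.205, "ty": 0.12, "tz": 0, "hand": 1},
    {"rx": 0, "ry": 0, "rz": 0, "tx": -0.24, "ty": 0.14, "tz": 0, "hand": 1},
    {"rx": 0, "ry": 0, "rz": 0, "tx": -0.275, "ty": 0.16, "tz": 0, "hand": 1},
    {"rx": 0, "ry": 0, "rz": 0, "tx": -0.297, "ty": 0.175, "tz": 0, "hand": 1},
    {"rx": 0, "ry": 0, "rz": 0, "tx": -0.297, "ty": 0.175, "tz": 0, "hand": 1}
  ]
}}

```text
clock: 15.3
tcp_pos: [0.5625, -0.0243, 0.2261]
ee_rot: [[0.061, 0.998, 0.0], [0.998, -0.061, -0.002], [-0.002, 0.0, -1.0]]
ft_force: [-0.3, 0.4, -3.6]
width: 0.62
finger_force: 44.6
```

Request:
{"method": "jog_arm", "body": {
  "deltas": [
    {"rx": 0, "ry": 0, "rz": 0, "tx": 0, "ty": 0, "tz": 0, "hand": 1},
    {"rx": 0, "ry": 0, "rz": 0, "tx": 0, "ty": 0, "tz": 0.03, "hand": 1},
    {"rx": 0, "ry": 0, "rz": 0, "tx": 0, "ty": 0, "tz": 0.06, "hand": 1},
    {"rx": 0, "ry": 0, "rz": 0, "tx": 0, "ty": 0, "tz": 0.085, "hand": 1},
    {"rx": 0, "ry": 0, "rz": 0, "tx": 0, "ty": 0, "tz": 0.1, "hand": 1},
    {"rx": 0, "ry": 0, "rz": 0, "tx": 0, "ty": 0, "tz": 0.11, "hand": 1},
    {"rx": 0, "ry": 0, "rz": 0, "tx": 0, "ty": 0, "tz": 0.115, "hand": 1},
    {"rx": 0, "ry": 0, "rz": 0, "tx": 0, "ty": 0, "tz": 0.115, "hand": 1}
  ]
}}

```text
clock: 15.97
tcp_pos: [0.5597, -0.0187, 0.1117]
ee_rot: [[0.055, 0.998, -0.002], [0.998, -0.055, 0.0], [0.0, -0.002, -1.0]]
ft_force: [-0.4, 0.2, -3.8]
width: 0.619
finger_force: 44.7
```

Request:
{"method": "jog_arm", "body": {
  "deltas": [
    {"rx": 0, "ry": 0, "rz": 0, "tx": 0, "ty": 0, "tz": 0.0025, "hand": 1},
    {"rx": 0, "ry": 0, "rz": 0, "tx": 0, "ty": 0, "tz": 0.0025, "hand": 1},
    {"rx": 0, "ry": 0, "rz": 0, "tx": 0, "ty": 0, "tz": 0.0025, "hand": -0.4},
    {"rx": 0, "ry": 0, "rz": 0, "tx": 0, "ty": 0, "tz": 0.0025, "hand": -0.6},
    {"rx": 0, "ry": 0, "rz": 0, "tx": 0, "ty": 0, "tz": 0.0025, "hand": -0.6},
    {"rx": 0, "ry": 0, "rz": 0, "tx": 0, "ty": 0, "tz": -0.03, "hand": -0.6},
    {"rx": 0, "ry": 0, "rz": 0, "tx": 0, "ty": 0, "tz": -0.07, "hand": -0.6},
    {"rx": 0, "ry": 0, "rz": 0, "tx": 0, "ty": 0, "tz": -0.11, "hand": -0.6},
    {"rx": 0, "ry": 0, "rz": 0, "tx": 0.04, "ty": 0, "tz": -0.14, "hand": -1},
    {"rx": 0, "ry": 0, "rz": 0, "tx": 0.08, "ty": 0, "tz": -0.17, "hand": -1}
  ]
}}

```text
clock: 16.8
tcp_pos: [0.5648, 0.0466, 0.2755]
ee_rot: [[0.059, 0.998, 0.003], [0.998, -0.059, -0.0], [-0.0, 0.003, -1.0]]
ft_force: [1.1, 0.7, -0.4]
width: 0.998
finger_force: 0.0
```

Request:
{"method": "jog_arm", "body": {
  "deltas": [
    {"rx": 0, "ry": 0, "rz": 0, "tx": 0.04, "ty": -0.01, "tz": 0, "hand": -1},
    {"rx": 0, "ry": 0, "rz": 0, "tx": 0.08, "ty": -0.02, "tz": 0, "hand": -1},
    {"rx": 0, "ry": 0, "rz": 0, "tx": 0.12, "ty": -0.03, "tz": 0, "hand": -1},
    {"rx": 0, "ry": 0, "rz": 0, "tx": 0.16, "ty": -0.04, "tz": 0, "hand": -1},
    {"rx": 0, "ry": 0, "rz": 0, "tx": 0.2, "ty": -0.05, "tz": 0, "hand": -1},
    {"rx": 0, "ry": 0, "rz": 0, "tx": 0.22, "ty": -0.05, "tz": 0, "hand": -1},
    {"rx": 0, "ry": 0, "rz": 0, "tx": 0.22, "ty": -0.05, "tz": 0, "hand": -1},
    {"rx": 0, "ry": 0, "rz": 0, "tx": 0.22, "ty": -0.05, "tz": 0, "hand": -1}
  ]
}}

```text
clock: 17.47
tcp_pos: [0.5263, 0.2707, 0.2727]
ee_rot: [[0.054, 0.999, 0.001], [0.999, -0.054, 0.0], [0.0, 0.001, -1.0]]
ft_force: [0.1, -0.7, -0.2]
width: 0.999
finger_force: 0.0
```

```bash
python3 look.py
```

```text
t 17.4667 tcp [0.5263 0.2707 0.2727] rot 0.0537 F [ 0.08 -0.71 -0.16]
wrist
 tin [0.3978 0.3825] [54.  53.8] 1702 tool dx dy [ 0.1048 -0.1345]
 tin [0.5912 0.341 ] [54.9 54.7] 1648 tool dx dy [0.0737 0.0608]
 tin [0.7075 0.2146] [86.8 26.4] 267 tool dx dy [-0.0463  0.1838]
 knob (array([636.4, 215.2]), array([14.1, 22.1]))
 drawerfront? (array([707.9, 225.6]), array([83.9,  7.4]), 0.83, np.float64(0.1317), 399)
 drawerfront? (array([484.8, 154.7]), array([99.2, 48.3]), 86.64, np.float64(0.1319), 1729)
side
 tin [0.7074 0.2145] [87.6 26.5] 131 tool dx dy [-0.0464  0.1837]
 tin [0.5916 0.3421] [52.4 53.1] 487 tool dx dy [0.0748 0.0612]
 tin [0.3979 0.3827] [53.1 54.8] 747 tool dx dy [ 0.105  -0.1344]
 knob (array([633.8, 215. ]), array([20.7, 17.5]))
 drawerfront? (array([483.1,  39.8]), array([328.1,  48.5]), 88.94, np.float64(0.1316), 850)
 drawerfront? (array([707.4, 226. ]), array([80.5, 13.8]), 6.08, np.float64(0.1315), 121)
 drawer tin (array([560.1, -50.4]), array([120. ,  56.4]), 86.01, np.float64(0.1181), 447)
```

Request:
{"method": "jog_arm", "body": {
  "deltas": [
    {"rx": 0, "ry": 0, "rz": 0, "tx": 0.035, "ty": 0.02, "tz": 0.0, "hand": -1},
    {"rx": 0, "ry": 0, "rz": 0, "tx": 0.06, "ty": 0.045, "tz": 0.02, "hand": -1},
    {"rx": 0, "ry": 0, "rz": 0, "tx": 0.0745, "ty": 0.061, "tz": 0.05, "hand": -1},
    {"rx": 0, "ry": 0, "rz": 0, "tx": 0.0745, "ty": 0.061, "tz": 0.09, "hand": -1},
    {"rx": 0, "ry": 0, "rz": 0, "tx": 0.0745, "ty": 0.061, "tz": 0.13, "hand": -1},
    {"rx": 0, "ry": 0, "rz": 0, "tx": 0.0745, "ty": 0.061, "tz": 0.17, "hand": -1},
    {"rx": 0, "ry": 0, "rz": 0, "tx": 0.0745, "ty": 0.061, "tz": 0.205, "hand": -1},
    {"rx": 0, "ry": 0, "rz": 0, "tx": 0.0745, "ty": 0.061, "tz": 0.225, "hand": -1},
    {"rx": 0, "ry": 0, "rz": 0, "tx": 0.0745, "ty": 0.061, "tz": 0.235, "hand": -1},
    {"rx": 0, "ry": 0, "rz": 0, "tx": 0.0745, "ty": 0.061, "tz": 0.235, "hand": -1}
  ]
}}

```text
clock: 18.4
tcp_pos: [0.5907, 0.3386, 0.0353]
ee_rot: [[0.058, 0.998, -0.003], [0.998, -0.058, -0.002], [-0.002, -0.003, -1.0]]
ft_force: [0.4, -0.4, 0.2]
width: 1.0
finger_force: 0.0
```

Request:
{"method": "jog_arm", "body": {
  "deltas": [
    {"rx": 0, "ry": 0, "rz": 0, "tx": 0, "ty": 0, "tz": 0, "hand": -0.5},
    {"rx": 0, "ry": 0, "rz": 0, "tx": 0, "ty": 0, "tz": 0, "hand": 1},
    {"rx": 0, "ry": 0, "rz": 0, "tx": 0, "ty": 0, "tz": 0, "hand": 1},
    {"rx": 0, "ry": 0, "rz": 0, "tx": 0, "ty": 0, "tz": 0, "hand": 1},
    {"rx": 0, "ry": 0, "rz": 0, "tx": 0, "ty": 0, "tz": 0, "hand": 1}
  ]
}}

```text
clock: 18.82
tcp_pos: [0.5931, 0.341, 0.04]
ee_rot: [[0.056, 0.998, 0.004], [0.998, -0.056, 0.001], [0.001, 0.004, -1.0]]
ft_force: [0.9, -1.2, 5.8]
width: 0.622
finger_force: 41.7
```

Request:
{"method": "jog_arm", "body": {
  "deltas": [
    {"rx": 0, "ry": 0, "rz": 0, "tx": 0, "ty": 0, "tz": -0.02, "hand": 1},
    {"rx": 0, "ry": 0, "rz": 0, "tx": 0, "ty": 0, "tz": -0.06, "hand": 1},
    {"rx": 0, "ry": 0, "rz": 0, "tx": 0, "ty": 0, "tz": -0.1, "hand": 1},
    {"rx": 0, "ry": 0, "rz": 0, "tx": 0, "ty": 0, "tz": -0.14, "hand": 1},
    {"rx": 0, "ry": 0, "rz": 0, "tx": 0, "ty": 0, "tz": -0.18, "hand": 1},
    {"rx": 0, "ry": 0, "rz": 0, "tx": 0, "ty": 0, "tz": -0.2, "hand": 1},
    {"rx": 0, "ry": 0, "rz": 0, "tx": 0, "ty": 0, "tz": -0.2, "hand": 1},
    {"rx": 0, "ry": 0, "rz": 0, "tx": 0, "ty": 0, "tz": -0.2, "hand": 1},
    {"rx": 0, "ry": 0, "rz": 0, "tx": 0, "ty": 0, "tz": -0.2, "hand": 1}
  ]
}}

```text
clock: 19.57
tcp_pos: [0.5912, 0.3404, 0.237]
ee_rot: [[0.056, 0.998, -0.001], [0.998, -0.056, -0.0], [-0.0, -0.001, -1.0]]
ft_force: [-0.3, -0.0, -1.3]
width: 0.623
finger_force: 42.4
```

Request:
{"method": "jog_arm", "body": {
  "deltas": [
    {"rx": 0, "ry": 0, "rz": 0, "tx": 0, "ty": 0, "tz": 0, "hand": 1},
    {"rx": 0, "ry": 0, "rz": 0, "tx": 0, "ty": 0, "tz": 0, "hand": 1}
  ]
}}

```text
clock: 19.73
tcp_pos: [0.5909, 0.3402, 0.2359]
ee_rot: [[0.056, 0.998, -0.002], [0.998, -0.056, -0.001], [-0.001, -0.002, -1.0]]
ft_force: [0.4, 0.3, -1.2]
width: 0.622
finger_force: 42.4
```

Light (1.2 N): to the tray.

Request:
{"method": "jog_arm", "body": {
  "deltas": [
    {"rx": 0, "ry": 0, "rz": 0, "tx": -0.03, "ty": 0, "tz": -0.01, "hand": 1},
    {"rx": 0, "ry": 0, "rz": 0, "tx": -0.065, "ty": 0, "tz": -0.01, "hand": 1},
    {"rx": 0, "ry": 0, "rz": 0, "tx": -0.105, "ty": 0, "tz": -0.01, "hand": 1},
    {"rx": 0, "ry": 0, "rz": 0, "tx": -0.145, "ty": -0.005, "tz": -0.01, "hand": 1},
    {"rx": 0, "ry": 0, "rz": 0, "tx": -0.185, "ty": -0.005, "tz": -0.01, "hand": 1},
    {"rx": 0, "ry": 0, "rz": 0, "tx": -0.225, "ty": -0.01, "tz": -0.01, "hand": 1},
    {"rx": 0, "ry": 0, "rz": 0, "tx": -0.265, "ty": -0.013, "tz": -0.01, "hand": 1},
    {"rx": 0, "ry": 0, "rz": 0, "tx": -0.305, "ty": -0.013, "tz": -0.01, "hand": 1},
    {"rx": 0, "ry": 0, "rz": 0, "tx": -0.345, "ty": -0.013, "tz": -0.01, "hand": 1},
    {"rx": 0, "ry": 0, "rz": 0, "tx": -0.38, "ty": -0.013, "tz": -0.01, "hand": 1}
  ]
}}

```text
clock: 20.57
tcp_pos: [0.5564, -0.0404, 0.2468]
ee_rot: [[0.056, 0.998, -0.001], [0.998, -0.056, -0.0], [-0.0, -0.001, -1.0]]
ft_force: [0.2, 0.0, -1.3]
width: 0.623
finger_force: 42.4
```

Request:
{"method": "jog_arm", "body": {
  "deltas": [
    {"rx": 0, "ry": 0, "rz": 0, "tx": -0.04, "ty": 0, "tz": 0, "hand": 1},
    {"rx": 0, "ry": 0, "rz": 0, "tx": -0.08, "ty": 0, "tz": 0, "hand": 1},
    {"rx": 0, "ry": 0, "rz": 0, "tx": -0.12, "ty": 0, "tz": 0, "hand": 1},
    {"rx": 0, "ry": 0, "rz": 0, "tx": -0.16, "ty": 0, "tz": 0, "hand": 1},
    {"rx": 0, "ry": 0, "rz": 0, "tx": -0.2, "ty": 0, "tz": 0, "hand": 1},
    {"rx": 0, "ry": 0, "rz": 0, "tx": -0.24, "ty": 0, "tz": 0, "hand": 1},
    {"rx": 0, "ry": 0, "rz": 0, "tx": -0.275, "ty": 0, "tz": 0, "hand": 1},
    {"rx": 0, "ry": 0, "rz": 0, "tx": -0.2965, "ty": 0, "tz": 0, "hand": 1},
    {"rx": 0, "ry": 0, "rz": 0, "tx": -0.2965, "ty": 0, "tz": 0, "hand": 1},
    {"rx": 0, "ry": 0, "rz": 0, "tx": -0.2965, "ty": 0, "tz": 0, "hand": 1}
  ]
}}

```text
clock: 21.4
tcp_pos: [0.54, -0.335, 0.2461]
ee_rot: [[0.058, 0.998, -0.001], [0.998, -0.058, 0.001], [0.001, -0.002, -1.0]]
ft_force: [0.5, 0.1, -0.4]
width: 0.62
finger_force: 42.4
```

Request:
{"method": "jog_arm", "body": {
  "deltas": [
    {"rx": 0, "ry": 0, "rz": 0, "tx": 0, "ty": 0, "tz": 0.035, "hand": 1},
    {"rx": 0, "ry": 0, "rz": 0, "tx": 0, "ty": 0, "tz": 0.075, "hand": 1},
    {"rx": 0, "ry": 0, "rz": 0, "tx": 0, "ty": 0, "tz": 0.115, "hand": 1},
    {"rx": 0, "ry": 0, "rz": 0, "tx": 0, "ty": 0, "tz": 0.145, "hand": 1},
    {"rx": 0, "ry": 0, "rz": 0, "tx": 0, "ty": 0, "tz": 0.17, "hand": 1},
    {"rx": 0, "ry": 0, "rz": 0, "tx": 0, "ty": 0, "tz": 0.185, "hand": 1},
    {"rx": 0, "ry": 0, "rz": 0, "tx": 0, "ty": 0, "tz": 0.193, "hand": 1},
    {"rx": 0, "ry": 0, "rz": 0, "tx": 0, "ty": 0, "tz": 0.193, "hand": 1},
    {"rx": 0, "ry": 0, "rz": 0, "tx": 0, "ty": 0, "tz": 0.193, "hand": 1}
  ]
}}

```text
clock: 22.15
tcp_pos: [0.5411, -0.3335, 0.0549]
ee_rot: [[0.055, 0.998, 0.0], [0.998, -0.055, 0.0], [0.0, 0.0, -1.0]]
ft_force: [-0.1, -0.4, -0.6]
width: 0.621
finger_force: 42.4
```

Request:
{"method": "jog_arm", "body": {
  "deltas": [
    {"rx": 0, "ry": 0, "rz": 0, "tx": 0, "ty": 0, "tz": 0.005, "hand": 1},
    {"rx": 0, "ry": 0, "rz": 0, "tx": 0, "ty": 0, "tz": 0.007, "hand": 1},
    {"rx": 0, "ry": 0, "rz": 0, "tx": 0, "ty": 0, "tz": 0.007, "hand": 1},
    {"rx": 0, "ry": 0, "rz": 0, "tx": 0, "ty": 0, "tz": 0.007, "hand": -0.4},
    {"rx": 0, "ry": 0, "rz": 0, "tx": 0, "ty": 0, "tz": 0.007, "hand": -0.6},
    {"rx": 0, "ry": 0, "rz": 0, "tx": 0, "ty": 0, "tz": 0.007, "hand": -0.6},
    {"rx": 0, "ry": 0, "rz": 0, "tx": 0, "ty": 0, "tz": -0.03, "hand": -0.6},
    {"rx": 0, "ry": 0, "rz": 0, "tx": 0, "ty": 0, "tz": -0.07, "hand": -0.6},
    {"rx": 0, "ry": 0, "rz": 0, "tx": 0, "ty": 0, "tz": -0.11, "hand": -0.8},
    {"rx": 0, "ry": 0, "rz": 0, "tx": 0, "ty": 0, "tz": -0.15, "hand": -1}
  ]
}}

```text
clock: 22.98
tcp_pos: [0.5404, -0.334, 0.2064]
ee_rot: [[0.056, 0.998, -0.0], [0.998, -0.056, 0.0], [0.0, -0.0, -1.0]]
ft_force: [1.3, -1.3, 1.2]
width: 1.001
finger_force: 0.0
```

Request:
{"method": "jog_arm", "body": {
  "deltas": [
    {"rx": 0, "ry": 0, "rz": 0, "tx": 0.02, "ty": 0, "tz": -0.03, "hand": -1},
    {"rx": 0, "ry": 0, "rz": 0, "tx": 0.06, "ty": -0.01, "tz": -0.04, "hand": -1},
    {"rx": 0, "ry": 0, "rz": 0, "tx": 0.1, "ty": -0.015, "tz": -0.05, "hand": -1},
    {"rx": 0, "ry": 0, "rz": 0, "tx": 0.14, "ty": -0.02, "tz": -0.06, "hand": -1},
    {"rx": 0, "ry": 0, "rz": 0, "tx": 0.18, "ty": -0.03, "tz": -0.07, "hand": -1},
    {"rx": 0, "ry": 0, "rz": 0, "tx": 0.22, "ty": -0.04, "tz": -0.07, "hand": -1},
    {"rx": 0, "ry": 0, "rz": 0, "tx": 0.26, "ty": -0.05, "tz": -0.07, "hand": -1},
    {"rx": 0, "ry": 0, "rz": 0, "tx": 0.3, "ty": -0.06, "tz": -0.07, "hand": -1},
    {"rx": 0, "ry": 0, "rz": 0, "tx": 0.34, "ty": -0.07, "tz": -0.07, "hand": -1},
    {"rx": 0, "ry": 0, "rz": 0, "tx": 0.38, "ty": -0.08, "tz": -0.07, "hand": -1}
  ]
}}

```text
clock: 23.82
tcp_pos: [0.4814, 0.0514, 0.2749]
ee_rot: [[0.056, 0.998, 0.001], [0.998, -0.056, 0.0], [0.0, 0.001, -1.0]]
ft_force: [1.7, 0.9, -0.1]
width: 0.998
finger_force: 0.0
```

Request:
{"method": "jog_arm", "body": {
  "deltas": [
    {"rx": 0, "ry": 0, "rz": 0, "tx": 0.04, "ty": -0.005, "tz": 0, "hand": -1},
    {"rx": 0, "ry": 0, "rz": 0, "tx": 0.08, "ty": -0.01, "tz": 0, "hand": -1},
    {"rx": 0, "ry": 0, "rz": 0, "tx": 0.12, "ty": -0.02, "tz": 0, "hand": -1},
    {"rx": 0, "ry": 0, "rz": 0, "tx": 0.16, "ty": -0.03, "tz": 0, "hand": -1},
    {"rx": 0, "ry": 0, "rz": 0, "tx": 0.2, "ty": -0.04, "tz": 0, "hand": -1},
    {"rx": 0, "ry": 0, "rz": 0, "tx": 0.24, "ty": -0.05, "tz": 0, "hand": -1},
    {"rx": 0, "ry": 0, "rz": 0, "tx": 0.27, "ty": -0.06, "tz": 0, "hand": -1},
    {"rx": 0, "ry": 0, "rz": 0, "tx": 0.27, "ty": -0.06, "tz": 0, "hand": -1},
    {"rx": 0, "ry": 0, "rz": 0, "tx": 0.27, "ty": -0.06, "tz": 0, "hand": -1}
  ]
}}

```text
clock: 24.57
tcp_pos: [0.4366, 0.3241, 0.2744]
ee_rot: [[0.053, 0.999, -0.0], [0.999, -0.053, -0.0], [-0.0, -0.0, -1.0]]
ft_force: [0.3, 0.2, -0.4]
width: 1.0
finger_force: 0.0
```

```bash
python3 look.py
python3 - <<'E'
from m import *
c=shot('scene'); W=world(c)
for P in clusters(W,.05,.06,(.35,.62),(-.42,-.25),20): print(' tray tin',rect(P))
for P in clusters(W,.113,.125,(.5,.62),(-.15,.15),20): print(' drawer tin',rect(P))
E
```

```text
t 24.5667 tcp [0.4366 0.3241 0.2744] rot 0.0528 F [ 0.28  0.21 -0.41]
wrist
 tin [0.3977 0.3826] [54.7 53.8] 1530 tool dx dy [ 0.0564 -0.0419]
 tin [0.7067 0.214 ] [85.8 25.7] 334 tool dx dy [-0.0956  0.2755]
 knob (array([637.9, 218.6]), array([ 7.5, 19.7]))
 drawerfront? (array([697.2, 225.9]), array([65.2, 13.6]), 8.95, np.float64(0.1313), 365)
 drawerfront? (array([485.2, 169.9]), array([67.7, 48.6]), 87.51, np.float64(0.1316), 1269)
side
 tin [0.7078 0.2155] [86.  25.2] 132 tool dx dy [-0.0941  0.2766]
 tin [0.3978 0.3827] [53.3 54.2] 744 tool dx dy [ 0.0565 -0.0418]
 knob (array([633.6, 213.9]), array([20.7, 20.7]))
 drawerfront? (array([491. , -23.5]), array([202. ,  16.2]), 86.72, np.float64(0.1321), 325)
 drawerfront? (array([707.6, 225.8]), array([82.2, 13. ]), 5.47, np.float64(0.1317), 118)
 drawerfront? (array([488.7, 183.7]), array([49.1, 33. ]), 11.34, np.float64(0.1308), 200)
 drawer tin (array([544.2, -90.5]), array([23.6, 54.5]), 26.24, np.float64(0.1181), 84)
 tray tin (array([ 542.7, -332.9]), array([52.2, 54.8]), 70.88, np.float64(0.0554), 139)
 tray tin (array([ 541.8, -335.5]), array([53.2, 53.9]), 57.53, np.float64(0.0569), 218)
 drawer tin (array([503.9,  83.1]), array([133.2,   8.7]), 89.25, np.float64(0.1193), 114)
 drawer tin (array([561.4, -20.3]), array([52.9, 55.7]), 83.64, np.float64(0.1196), 208)
 drawer tin (array([548.8, -87.2]), array([44.4, 53.8]), 19.95, np.float64(0.1195), 96)
```

Tray tin stands. The last tin is at tool offset (+0.0565, -0.042).

Request:
{"method": "jog_arm", "body": {
  "deltas": [
    {"rx": 0, "ry": 0, "rz": 0, "tx": 0.03, "ty": -0.02, "tz": 0.0, "hand": -1},
    {"rx": 0, "ry": 0, "rz": 0, "tx": 0.0565, "ty": -0.042, "tz": 0.02, "hand": -1},
    {"rx": 0, "ry": 0, "rz": 0, "tx": 0.0565, "ty": -0.042, "tz": 0.06, "hand": -1},
    {"rx": 0, "ry": 0, "rz": 0, "tx": 0.0565, "ty": -0.042, "tz": 0.1, "hand": -1},
    {"rx": 0, "ry": 0, "rz": 0, "tx": 0.0565, "ty": -0.042, "tz": 0.14, "hand": -1},
    {"rx": 0, "ry": 0, "rz": 0, "tx": 0.0565, "ty": -0.042, "tz": 0.18, "hand": -1},
    {"rx": 0, "ry": 0, "rz": 0, "tx": 0.0565, "ty": -0.042, "tz": 0.21, "hand": -1},
    {"rx": 0, "ry": 0, "rz": 0, "tx": 0.0565, "ty": -0.042, "tz": 0.23, "hand": -1},
    {"rx": 0, "ry": 0, "rz": 0, "tx": 0.0565, "ty": -0.042, "tz": 0.2365, "hand": -1},
    {"rx": 0, "ry": 0, "rz": 0, "tx": 0.0565, "ty": -0.042, "tz": 0.2365, "hand": -1}
  ]
}}

```text
clock: 25.55
tcp_pos: [0.3983, 0.3798, 0.0368]
ee_rot: [[0.058, 0.998, -0.002], [0.998, -0.058, -0.002], [-0.002, -0.002, -1.0]]
ft_force: [-0.0, -0.5, -0.6]
width: 0.994
finger_force: 0.0
```

Request:
{"method": "jog_arm", "body": {
  "deltas": [
    {"rx": 0, "ry": 0, "rz": 0, "tx": 0, "ty": 0, "tz": 0, "hand": -0.5},
    {"rx": 0, "ry": 0, "rz": 0, "tx": 0, "ty": 0, "tz": 0, "hand": 1},
    {"rx": 0, "ry": 0, "rz": 0, "tx": 0, "ty": 0, "tz": 0, "hand": 1},
    {"rx": 0, "ry": 0, "rz": 0, "tx": 0, "ty": 0, "tz": 0, "hand": 1},
    {"rx": 0, "ry": 0, "rz": 0, "tx": 0, "ty": 0, "tz": 0, "hand": 1}
  ]
}}

```text
clock: 25.97
tcp_pos: [0.3995, 0.382, 0.0398]
ee_rot: [[0.056, 0.998, 0.002], [0.998, -0.056, 0.002], [0.002, 0.002, -1.0]]
ft_force: [-1.2, -1.2, 7.2]
width: 0.62
finger_force: 40.9
```

Request:
{"method": "jog_arm", "body": {
  "deltas": [
    {"rx": 0, "ry": 0, "rz": 0, "tx": 0, "ty": 0, "tz": -0.02, "hand": 1},
    {"rx": 0, "ry": 0, "rz": 0, "tx": 0, "ty": 0, "tz": -0.06, "hand": 1},
    {"rx": 0, "ry": 0, "rz": 0, "tx": 0, "ty": 0, "tz": -0.1, "hand": 1},
    {"rx": 0, "ry": 0, "rz": 0, "tx": 0, "ty": 0, "tz": -0.14, "hand": 1},
    {"rx": 0, "ry": 0, "rz": 0, "tx": 0, "ty": 0, "tz": -0.18, "hand": 1},
    {"rx": 0, "ry": 0, "rz": 0, "tx": 0, "ty": 0, "tz": -0.2, "hand": 1},
    {"rx": 0, "ry": 0, "rz": 0, "tx": 0, "ty": 0, "tz": -0.2, "hand": 1},
    {"rx": 0, "ry": 0, "rz": 0, "tx": 0, "ty": 0, "tz": -0.2, "hand": 1},
    {"rx": 0, "ry": 0, "rz": 0, "tx": 0, "ty": 0, "tz": -0.2, "hand": 1}
  ]
}}

```text
clock: 26.72
tcp_pos: [0.3978, 0.3809, 0.2369]
ee_rot: [[0.056, 0.998, -0.001], [0.998, -0.056, -0.001], [-0.001, -0.001, -1.0]]
ft_force: [-0.1, -0.2, -4.6]
width: 0.616
finger_force: 45.3
```

Request:
{"method": "jog_arm", "body": {
  "deltas": [
    {"rx": 0, "ry": 0, "rz": 0, "tx": 0, "ty": 0, "tz": 0, "hand": 1},
    {"rx": 0, "ry": 0, "rz": 0, "tx": 0, "ty": 0, "tz": 0, "hand": 1}
  ]
}}

```text
clock: 26.88
tcp_pos: [0.3978, 0.3808, 0.2363]
ee_rot: [[0.056, 0.998, -0.002], [0.998, -0.056, -0.002], [-0.002, -0.002, -1.0]]
ft_force: [-0.7, -0.2, -4.7]
width: 0.62
finger_force: 45.3
```

Heavy: third drawer slot.

Request:
{"method": "jog_arm", "body": {
  "deltas": [
    {"rx": 0, "ry": 0, "rz": 0, "tx": -0.035, "ty": 0.02, "tz": 0, "hand": 1},
    {"rx": 0, "ry": 0, "rz": 0, "tx": -0.07, "ty": 0.04, "tz": 0, "hand": 1},
    {"rx": 0, "ry": 0, "rz": 0, "tx": -0.105, "ty": 0.06, "tz": 0, "hand": 1},
    {"rx": 0, "ry": 0, "rz": 0, "tx": -0.14, "ty": 0.08, "tz": 0, "hand": 1},
    {"rx": 0, "ry": 0, "rz": 0, "tx": -0.175, "ty": 0.1, "tz": 0, "hand": 1},
    {"rx": 0, "ry": 0, "rz": 0, "tx": -0.21, "ty": 0.12, "tz": 0, "hand": 1},
    {"rx": 0, "ry": 0, "rz": 0, "tx": -0.245, "ty": 0.14, "tz": 0, "hand": 1},
    {"rx": 0, "ry": 0, "rz": 0, "tx": -0.28, "ty": 0.165, "tz": 0, "hand": 1},
    {"rx": 0, "ry": 0, "rz": 0, "tx": -0.316, "ty": 0.184, "tz": 0, "hand": 1},
    {"rx": 0, "ry": 0, "rz": 0, "tx": -0.316, "ty": 0.184, "tz": 0, "hand": 1}
  ]
}}

```text
clock: 27.72
tcp_pos: [0.5673, 0.049, 0.2366]
ee_rot: [[0.062, 0.998, 0.0], [0.998, -0.062, -0.003], [-0.003, 0.001, -1.0]]
ft_force: [-0.1, 0.3, -3.9]
width: 0.621
finger_force: 45.1
```

Request:
{"method": "jog_arm", "body": {
  "deltas": [
    {"rx": 0, "ry": 0, "rz": 0, "tx": 0, "ty": 0, "tz": 0, "hand": 1},
    {"rx": 0, "ry": 0, "rz": 0, "tx": 0, "ty": 0, "tz": 0, "hand": 1},
    {"rx": 0, "ry": 0, "rz": 0, "tx": 0, "ty": 0, "tz": 0.03, "hand": 1},
    {"rx": 0, "ry": 0, "rz": 0, "tx": 0, "ty": 0, "tz": 0.065, "hand": 1},
    {"rx": 0, "ry": 0, "rz": 0, "tx": 0, "ty": 0, "tz": 0.095, "hand": 1},
    {"rx": 0, "ry": 0, "rz": 0, "tx": 0, "ty": 0, "tz": 0.11, "hand": 1},
    {"rx": 0, "ry": 0, "rz": 0, "tx": 0, "ty": 0, "tz": 0.12, "hand": 1},
    {"rx": 0, "ry": 0, "rz": 0, "tx": 0, "ty": 0, "tz": 0.124, "hand": 1},
    {"rx": 0, "ry": 0, "rz": 0, "tx": 0, "ty": 0, "tz": 0.124, "hand": 1}
  ]
}}

```text
clock: 28.47
tcp_pos: [0.5642, 0.0565, 0.1137]
ee_rot: [[0.055, 0.999, -0.001], [0.999, -0.055, 0.0], [0.0, -0.001, -1.0]]
ft_force: [-0.3, -0.3, -5.1]
width: 0.622
finger_force: 44.9
```

Request:
{"method": "jog_arm", "body": {
  "deltas": [
    {"rx": 0, "ry": 0, "rz": 0, "tx": 0, "ty": 0, "tz": 0.0045, "hand": 1},
    {"rx": 0, "ry": 0, "rz": 0, "tx": 0, "ty": 0, "tz": 0.0045, "hand": 1},
    {"rx": 0, "ry": 0, "rz": 0, "tx": 0, "ty": 0, "tz": 0.0045, "hand": -0.4},
    {"rx": 0, "ry": 0, "rz": 0, "tx": 0, "ty": 0, "tz": 0.0045, "hand": -0.6},
    {"rx": 0, "ry": 0, "rz": 0, "tx": 0, "ty": 0, "tz": 0.0045, "hand": -0.6},
    {"rx": 0, "ry": 0, "rz": 0, "tx": 0, "ty": 0, "tz": -0.03, "hand": -0.6},
    {"rx": 0, "ry": 0, "rz": 0, "tx": 0, "ty": 0, "tz": -0.07, "hand": -0.6},
    {"rx": 0, "ry": 0, "rz": 0, "tx": 0, "ty": 0, "tz": -0.11, "hand": -0.4},
    {"rx": 0, "ry": 0, "rz": 0, "tx": 0, "ty": -0.03, "tz": -0.15, "hand": 0},
    {"rx": 0, "ry": 0, "rz": 0, "tx": 0, "ty": -0.06, "tz": -0.19, "hand": 0.3}
  ]
}}

```text
clock: 29.3
tcp_pos: [0.5149, 0.0582, 0.2929]
ee_rot: [[0.056, 0.998, 0.002], [0.998, -0.056, -0.0], [0.0, 0.002, -1.0]]
ft_force: [0.6, 0.3, 1.0]
width: 0.429
finger_force: 0.0
```

Request:
{"method": "jog_arm", "body": {
  "deltas": [
    {"rx": 0, "ry": 0, "rz": 0, "tx": 0.03, "ty": 0, "tz": 0, "hand": 0.3},
    {"rx": 0, "ry": 0, "rz": 0, "tx": 0.03, "ty": 0, "tz": 0, "hand": 0.3},
    {"rx": 0, "ry": 0, "rz": 0, "tx": 0.03, "ty": 0, "tz": 0, "hand": 0.3}
  ]
}}

```text
clock: 29.55
tcp_pos: [0.5166, 0.0891, 0.2917]
ee_rot: [[0.054, 0.999, 0.002], [0.999, -0.054, 0.0], [0.0, 0.002, -1.0]]
ft_force: [-0.1, 0.1, -0.6]
width: 0.351
finger_force: 0.0
```

```bash
python3 look.py;python3 - <<'E'
from m import *
W=world(dict(np.load('/tmp/wrist.npz')))
P=np.concatenate(clusters(W,.108,.122,(.4,.478),(-.1,.15),10))
for y in np.arange(-.02,.12,.015):
    q=P[abs(P[:,1]-y)<.006]
    if len(q): print(y.round(3),q[:,0].min().round(4),np.median(q[:,0]).round(4),q[:,0].max().round(4))
E
```

```text
t 29.55 tcp [0.5166 0.0891 0.2917] rot 0.0544 F [-0.13  0.07 -0.56]
wrist
 knob (array([633.2, 212.3]), array([21.3, 20.8]))
 drawerfront? (array([479.1,  54.5]), array([298.4,  48.5]), 86.84, np.float64(0.1327), 4448)
 drawer tin (array([565.4,  56.6]), array([55. , 53.9]), 76.96, np.float64(0.119), 1671)
 drawer tin (array([538.6, -20.8]), array([10.1, 42.6]), 3.82, np.float64(0.1188), 183)
 drawer tin (array([543. , -83.9]), array([28.2, 51.9]), 10.72, np.float64(0.119), 503)
side
 tin [0.7078 0.2153] [87.3 26.6] 133 tool dx dy [0.1364 0.1834]
 knob (array([633.5, 215. ]), array([20.5, 19.4]))
 drawerfront? (array([478.6,  40.4]), array([329. ,  48.4]), 86.78, np.float64(0.1315), 849)
 drawerfront? (array([707.5, 225.7]), array([82.5, 13.5]), 4.83, np.float64(0.1317), 112)
 drawer tin (array([560.3, -52.2]), array([122.5,  55.4]), 86.58, np.float64(0.1181), 448)
 drawer tin (array([566.1,  56.4]), array([54. , 53.7]), 17.79, np.float64(0.1181), 278)
 tray tin (array([ 543.5, -333.1]), array([54. , 56.2]), 60.0, np.float64(0.0558), 135)
0.01 0.4432 0.4454 0.4486
0.025 0.4434 0.4497 0.4534
0.04 0.4445 0.4507 0.4546
0.055 0.4457 0.4512 0.4554
0.07 0.4465 0.4523 0.4561
0.085 0.4473 0.454 0.4772
0.1 0.4477 0.463 0.478
```

View pics/wl.png

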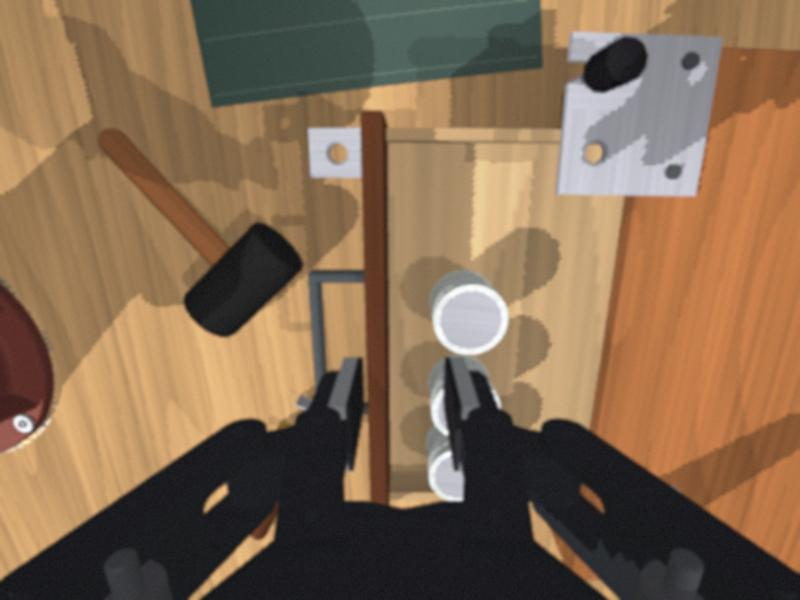

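The wrist view shows three tins upright in the drawer ((470,318), (463,405), (452,470)), an empty mat, the pin still in the notch (615,65), the lug at (335,152), and the handle bar at (317,340).

Request:
{"method": "jog_arm", "body": {
  "deltas": [
    {"rx": 0, "ry": 0, "rz": 0, "tx": -0.025, "ty": -0.03, "tz": 0, "hand": 0.3},
    {"rx": 0, "ry": 0, "rz": 0, "tx": -0.05, "ty": -0.065, "tz": 0, "hand": 0.3},
    {"rx": 0, "ry": 0, "rz": 0, "tx": -0.05, "ty": -0.065, "tz": 0.02, "hand": 0.3},
    {"rx": 0, "ry": 0, "rz": 0, "tx": -0.05, "ty": -0.065, "tz": 0.06, "hand": 0.3},
    {"rx": 0, "ry": 0, "rz": 0, "tx": -0.05, "ty": -0.065, "tz": 0.1, "hand": 0.3},
    {"rx": 0, "ry": 0, "rz": 0, "tx": -0.05, "ty": -0.065, "tz": 0.13, "hand": 0.3},
    {"rx": 0, "ry": 0, "rz": 0, "tx": -0.05, "ty": -0.065, "tz": 0.155, "hand": 0.3},
    {"rx": 0, "ry": 0, "rz": 0, "tx": -0.05, "ty": -0.065, "tz": 0.17, "hand": 0.3},
    {"rx": 0, "ry": 0, "rz": 0, "tx": -0.05, "ty": -0.065, "tz": 0.178, "hand": 0.3},
    {"rx": 0, "ry": 0, "rz": 0, "tx": -0.05, "ty": -0.065, "tz": 0.178, "hand": 0.3}
  ]
}}

```text
clock: 30.48
tcp_pos: [0.4485, 0.0414, 0.1115]
ee_rot: [[0.057, 0.998, -0.002], [0.998, -0.057, -0.0], [-0.0, -0.002, -1.0]]
ft_force: [-0.3, -0.1, 0.7]
width: 0.347
finger_force: 0.0
```

Request:
{"method": "jog_arm", "body": {
  "deltas": [
    {"rx": 0, "ry": 0, "rz": 0, "tx": 0, "ty": 0, "tz": 0, "hand": 1},
    {"rx": 0, "ry": 0, "rz": 0, "tx": 0, "ty": 0, "tz": 0, "hand": 1},
    {"rx": 0, "ry": 0, "rz": 0, "tx": 0, "ty": 0, "tz": 0, "hand": 1},
    {"rx": 0, "ry": 0, "rz": 0, "tx": 0, "ty": 0, "tz": 0, "hand": 1}
  ]
}}

```text
clock: 30.82
tcp_pos: [0.4491, 0.0417, 0.1129]
ee_rot: [[0.056, 0.998, 0.001], [0.998, -0.056, -0.001], [-0.001, 0.001, -1.0]]
ft_force: [1.6, -3.2, -3.3]
width: 0.098
finger_force: 38.9
```

Request:
{"method": "jog_arm", "body": {
  "deltas": [
    {"rx": 0, "ry": 0, "rz": 0, "tx": 0, "ty": 0.004, "tz": 0, "hand": 1},
    {"rx": 0, "ry": 0, "rz": 0, "tx": 0, "ty": 0.01, "tz": 0, "hand": 1},
    {"rx": 0, "ry": 0, "rz": 0, "tx": 0, "ty": 0.018, "tz": 0, "hand": 1},
    {"rx": 0, "ry": 0, "rz": 0, "tx": 0, "ty": 0.026, "tz": 0, "hand": 1},
    {"rx": 0, "ry": 0, "rz": 0, "tx": 0, "ty": 0.034, "tz": 0, "hand": 1},
    {"rx": 0, "ry": 0, "rz": 0, "tx": 0, "ty": 0.042, "tz": 0, "hand": 1},
    {"rx": 0, "ry": 0, "rz": 0, "tx": 0, "ty": 0.05, "tz": 0, "hand": 1},
    {"rx": 0, "ry": 0, "rz": 0, "tx": 0, "ty": 0.058, "tz": 0, "hand": 1},
    {"rx": 0, "ry": 0, "rz": 0, "tx": 0, "ty": 0.066, "tz": 0, "hand": 1},
    {"rx": 0, "ry": 0, "rz": 0, "tx": 0, "ty": 0.074, "tz": 0, "hand": 1}
  ]
}}

```text
clock: 31.65
tcp_pos: [0.5235, 0.0375, 0.1129]
ee_rot: [[0.056, 0.998, 0.0], [0.998, -0.056, -0.001], [-0.001, 0.0, -1.0]]
ft_force: [-2.8, -4.3, 5.1]
width: 0.096
finger_force: 39.7
```

Request:
{"method": "jog_arm", "body": {
  "deltas": [
    {"rx": 0, "ry": 0, "rz": 0, "tx": 0, "ty": 0.008, "tz": 0, "hand": 1},
    {"rx": 0, "ry": 0, "rz": 0, "tx": 0, "ty": 0.016, "tz": 0, "hand": 1},
    {"rx": 0, "ry": 0, "rz": 0, "tx": 0, "ty": 0.024, "tz": 0, "hand": 1},
    {"rx": 0, "ry": 0, "rz": 0, "tx": 0, "ty": 0.032, "tz": 0, "hand": 1},
    {"rx": 0, "ry": 0, "rz": 0, "tx": 0, "ty": 0.04, "tz": 0, "hand": 1},
    {"rx": 0, "ry": 0, "rz": 0, "tx": 0, "ty": 0.048, "tz": 0, "hand": 1},
    {"rx": 0, "ry": 0, "rz": 0, "tx": 0, "ty": 0.056, "tz": 0, "hand": 1},
    {"rx": 0, "ry": 0, "rz": 0, "tx": 0, "ty": 0.062, "tz": 0, "hand": 1},
    {"rx": 0, "ry": 0, "rz": 0, "tx": 0, "ty": 0.068, "tz": 0, "hand": 1},
    {"rx": 0, "ry": 0, "rz": 0, "tx": 0, "ty": 0.072, "tz": 0, "hand": 1}
  ]
}}

```text
clock: 32.48
tcp_pos: [0.5956, 0.0334, 0.1129]
ee_rot: [[0.056, 0.998, 0.001], [0.998, -0.056, -0.001], [-0.001, 0.001, -1.0]]
ft_force: [-2.8, -5.6, 6.3]
width: 0.1
finger_force: 39.8
```

Request:
{"method": "jog_arm", "body": {
  "deltas": [
    {"rx": 0, "ry": 0, "rz": 0, "tx": 0, "ty": 0.003, "tz": 0, "hand": 1},
    {"rx": 0, "ry": 0, "rz": 0, "tx": 0, "ty": 0.005, "tz": 0, "hand": 1},
    {"rx": 0, "ry": 0, "rz": 0, "tx": 0, "ty": 0.007, "tz": 0, "hand": 1},
    {"rx": 0, "ry": 0, "rz": 0, "tx": 0, "ty": 0.007, "tz": 0, "hand": 1}
  ]
}}

```text
clock: 32.82
tcp_pos: [0.6025, 0.033, 0.1129]
ee_rot: [[0.056, 0.998, 0.001], [0.998, -0.056, -0.001], [-0.001, 0.001, -1.0]]
ft_force: [-0.2, -5.8, 3.8]
width: 0.1
finger_force: 39.6
```

Request:
{"method": "jog_arm", "body": {
  "deltas": [
    {"rx": 0, "ry": 0, "rz": 0, "tx": 0, "ty": 0.001, "tz": 0, "hand": 1},
    {"rx": 0, "ry": 0, "rz": 0, "tx": 0, "ty": 0.002, "tz": 0, "hand": 1}
  ]
}}

```text
clock: 32.98
tcp_pos: [0.6031, 0.033, 0.1128]
ee_rot: [[0.056, 0.998, -0.001], [0.998, -0.056, -0.001], [-0.001, -0.001, -1.0]]
ft_force: [-9.7, -5.3, 11.1]
width: 0.1
finger_force: 40.4
```

Drawer at its stop. Release and look at the bore and pin.

Request:
{"method": "jog_arm", "body": {
  "deltas": [
    {"rx": 0, "ry": 0, "rz": 0, "tx": 0, "ty": -0.001, "tz": 0, "hand": 0.3},
    {"rx": 0, "ry": 0, "rz": 0, "tx": 0, "ty": -0.001, "tz": 0, "hand": 0.3},
    {"rx": 0, "ry": 0, "rz": 0, "tx": 0, "ty": -0.001, "tz": 0, "hand": 0.3},
    {"rx": 0, "ry": 0, "rz": 0, "tx": 0, "ty": -0.001, "tz": -0.03, "hand": 0.3},
    {"rx": 0, "ry": 0, "rz": 0, "tx": 0, "ty": -0.001, "tz": -0.07, "hand": 0.3},
    {"rx": 0, "ry": 0, "rz": 0, "tx": 0, "ty": 0, "tz": -0.11, "hand": -0.5},
    {"rx": 0, "ry": 0, "rz": 0, "tx": 0.035, "ty": 0.01, "tz": -0.14, "hand": -0.5},
    {"rx": 0, "ry": 0, "rz": 0, "tx": 0.07, "ty": 0.02, "tz": -0.17, "hand": -0.5},
    {"rx": 0, "ry": 0, "rz": 0, "tx": 0.11, "ty": 0.02, "tz": -0.17, "hand": -0.5},
    {"rx": 0, "ry": 0, "rz": 0, "tx": 0.14, "ty": 0.02, "tz": -0.17, "hand": -0.5}
  ]
}}

```text
clock: 33.82
tcp_pos: [0.6329, 0.1741, 0.2854]
ee_rot: [[0.057, 0.998, 0.005], [0.998, -0.057, 0.002], [0.002, 0.005, -1.0]]
ft_force: [0.9, 0.3, -0.8]
width: 0.753
finger_force: 0.0
```

Request:
{"method": "jog_arm", "body": {
  "deltas": [
    {"rx": 0, "ry": 0, "rz": 0, "tx": 0.01, "ty": 0, "tz": 0, "hand": -0.5},
    {"rx": 0, "ry": 0, "rz": 0, "tx": 0.01, "ty": 0, "tz": 0, "hand": -0.5},
    {"rx": 0, "ry": 0, "rz": 0, "tx": 0.01, "ty": 0, "tz": 0, "hand": -0.5}
  ]
}}

```text
clock: 34.07
tcp_pos: [0.6316, 0.1825, 0.282]
ee_rot: [[0.054, 0.999, -0.001], [0.999, -0.054, -0.0], [-0.0, -0.001, -1.0]]
ft_force: [0.6, -1.5, -0.1]
width: 0.748
finger_force: 0.0
```

Run:
```python
from m import *
c=shot('wrist'); K=c['mtx'];T=c['T']
s=env.get_state(); print(s['tcp_pos'].round(4),s['ee_rot'].round(3).tolist())
W=world(c)
for lab,a in dict(plate=(.1535,.158,(.3,1.1),(0.1,.5)),knob=(.178,.19,(.3,1.1),(.1,.3))).items():
    for P in clusters(W,*a): print(lab,*rect(P),np.round((P[:,:2].max(0)+P[:,:2].min(0))/2,4))
def proj(p):
    q=T[:3,:3].T@(np.array(p)-T[:3,3]); r=q[:2]/q[2]; r=r*(1+c['k1']*(r@r)); return r*K[0,0]+K[:2,2]
u=proj([.634,.170,.155]); print('bore px',u, 'notch', proj([.636,.213,.155]))
x0,y0=int(u[0])-32,int(u[1])-60; print('crop',x0,y0)
cv2.imwrite('pics/wb.png',cv2.resize(c['color'][y0:y0+90,x0:x0+120,::-1],None,fx=6.6,fy=6.6,interpolation=cv2.INTER_CUBIC))
```

```text
[0.6317 0.1816 0.2821] [[0.056, 0.998, -0.001], [0.998, -0.056, -0.0], [-0.0, -0.001, -1.0]]
plate [657.8 188. ] [87.7 84.7] 86.74 0.1556 6956 [0.6578 0.1881]
knob [634.5 213.1] [20.9 20.8] 88.1 0.1852 536 [0.6345 0.2132]
bore px [261.10124682 203.36164285] notch [260.89480677 159.6930446 ]
crop 229 143
```

View pics/wb.png

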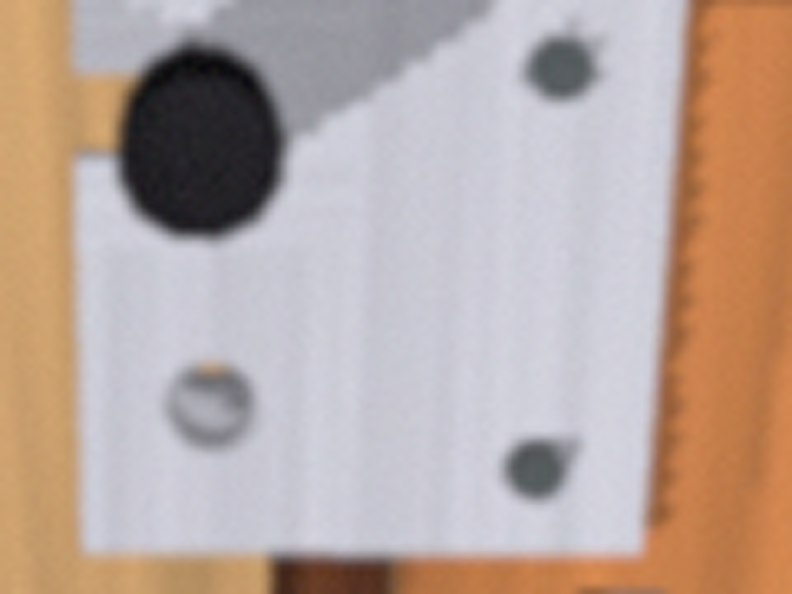

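The crop shows the knob at (200,140) and the bore at (211,405), with the lug seen underneath, in line with the calibration.

Request:
{"method": "jog_arm", "body": {
  "deltas": [
    {"rx": 0, "ry": 0, "rz": 0, "tx": 0.016, "ty": 0.0005, "tz": 0, "hand": -0.5},
    {"rx": 0, "ry": 0, "rz": 0, "tx": 0.031, "ty": 0.0005, "tz": 0.01, "hand": -0.5},
    {"rx": 0, "ry": 0, "rz": 0, "tx": 0.031, "ty": 0.0005, "tz": 0.04, "hand": -0.5},
    {"rx": 0, "ry": 0, "rz": 0, "tx": 0.031, "ty": 0.0005, "tz": 0.07, "hand": -0.5},
    {"rx": 0, "ry": 0, "rz": 0, "tx": 0.031, "ty": 0.0005, "tz": 0.085, "hand": -0.5},
    {"rx": 0, "ry": 0, "rz": 0, "tx": 0.031, "ty": 0.0005, "tz": 0.092, "hand": -0.5},
    {"rx": 0, "ry": 0, "rz": 0, "tx": 0.031, "ty": 0.0005, "tz": 0.092, "hand": -0.5},
    {"rx": 0, "ry": 0, "rz": 0, "tx": 0.031, "ty": 0.0005, "tz": 0.092, "hand": -0.5}
  ]
}}

```text
clock: 34.78
tcp_pos: [0.6343, 0.213, 0.191]
ee_rot: [[0.056, 0.998, 0.0], [0.998, -0.056, 0.0], [0.0, 0.0, -1.0]]
ft_force: [0.3, -0.2, 0.1]
width: 0.748
finger_force: 0.0
```

Request:
{"method": "jog_arm", "body": {
  "deltas": [
    {"rx": 0, "ry": 0, "rz": 0, "tx": 0, "ty": 0, "tz": 0, "hand": 0.2},
    {"rx": 0, "ry": 0, "rz": 0, "tx": 0, "ty": 0, "tz": 0, "hand": 1},
    {"rx": 0, "ry": 0, "rz": 0, "tx": 0, "ty": 0, "tz": 0, "hand": 1},
    {"rx": 0, "ry": 0, "rz": 0, "tx": 0, "ty": 0, "tz": 0, "hand": 1},
    {"rx": 0, "ry": 0, "rz": 0, "tx": 0, "ty": 0, "tz": 0, "hand": 1},
    {"rx": 0, "ry": 0, "rz": 0, "tx": 0, "ty": 0, "tz": 0, "hand": 1}
  ]
}}

```text
clock: 35.28
tcp_pos: [0.6346, 0.213, 0.1917]
ee_rot: [[0.056, 0.998, 0.002], [0.998, -0.056, 0.0], [0.0, 0.002, -1.0]]
ft_force: [-0.6, 0.1, 6.1]
width: 0.238
finger_force: 39.1
```

Request:
{"method": "jog_arm", "body": {
  "deltas": [
    {"rx": 0, "ry": 0, "rz": 0, "tx": 0, "ty": 0, "tz": -0.01, "hand": 1},
    {"rx": 0, "ry": 0, "rz": 0, "tx": 0, "ty": 0, "tz": -0.025, "hand": 1},
    {"rx": 0, "ry": 0, "rz": 0, "tx": 0, "ty": 0, "tz": -0.045, "hand": 1},
    {"rx": 0, "ry": 0, "rz": 0, "tx": 0, "ty": 0, "tz": -0.06, "hand": 1},
    {"rx": 0, "ry": 0, "rz": 0, "tx": 0, "ty": 0, "tz": -0.06, "hand": 1},
    {"rx": 0, "ry": 0, "rz": 0, "tx": 0, "ty": 0, "tz": -0.06, "hand": 1}
  ]
}}

```text
clock: 35.78
tcp_pos: [0.6345, 0.2131, 0.2516]
ee_rot: [[0.056, 0.998, 0.002], [0.998, -0.056, 0.0], [0.0, 0.002, -1.0]]
ft_force: [-0.2, 0.9, -0.2]
width: 0.238
finger_force: 39.2
```

Request:
{"method": "jog_arm", "body": {
  "deltas": [
    {"rx": 0, "ry": 0, "rz": 0, "tx": -0.02, "ty": 0.0015, "tz": 0, "hand": 1},
    {"rx": 0, "ry": 0, "rz": 0, "tx": -0.0425, "ty": 0.003, "tz": 0, "hand": 1},
    {"rx": 0, "ry": 0, "rz": 0, "tx": -0.0425, "ty": 0.003, "tz": 0, "hand": 1},
    {"rx": 0, "ry": 0, "rz": 0, "tx": -0.0425, "ty": 0.003, "tz": 0, "hand": 1},
    {"rx": 0, "ry": 0, "rz": 0, "tx": -0.0425, "ty": 0.003, "tz": 0, "hand": 1},
    {"rx": 0, "ry": 0, "rz": 0, "tx": -0.0425, "ty": 0.003, "tz": 0, "hand": 1}
  ]
}}

```text
clock: 36.28
tcp_pos: [0.6344, 0.1709, 0.2501]
ee_rot: [[0.055, 0.998, -0.001], [0.998, -0.055, 0.0], [0.0, -0.001, -1.0]]
ft_force: [0.1, -0.2, 0.2]
width: 0.238
finger_force: 39.2
```

Run:
```python
from m import *
s=env.get_state(); print(s['tcp_pos'].round(4))
v=[]
for n,b in (('side',(.634,.170)),('scene',(.634,.170))):
    c=shot(n); K=c['mtx'];T=c['T']
    def proj(p):
        q=T[:3,:3].T@(np.array(p)-T[:3,3]); r=q[:2]/q[2]; r=r*(1+c['k1']*(r@r)); return r*K[0,0]+K[:2,2]
    u=proj([*b,.165]).astype(int); print(n,u,proj([.634,.17,.155])-u,proj([.634,.17,.165])-u)
    im=c['color'][u[1]-30:u[1]+30,u[0]-20:u[0]+20,::-1]; v.append(cv2.resize(im,None,fx=9.5,fy=9.5,interpolation=cv2.INTER_CUBIC))
cv2.imwrite('pics/v.png',np.hstack(v))
```

```text
[0.6344 0.1709 0.2501]
side [192 202] [1.1750674  3.39953473] [0.68957375 0.09546424]
scene [324 185] [-0.22256484  3.2570496 ] [0.16827819 0.69685682]
```

View pics/v.png

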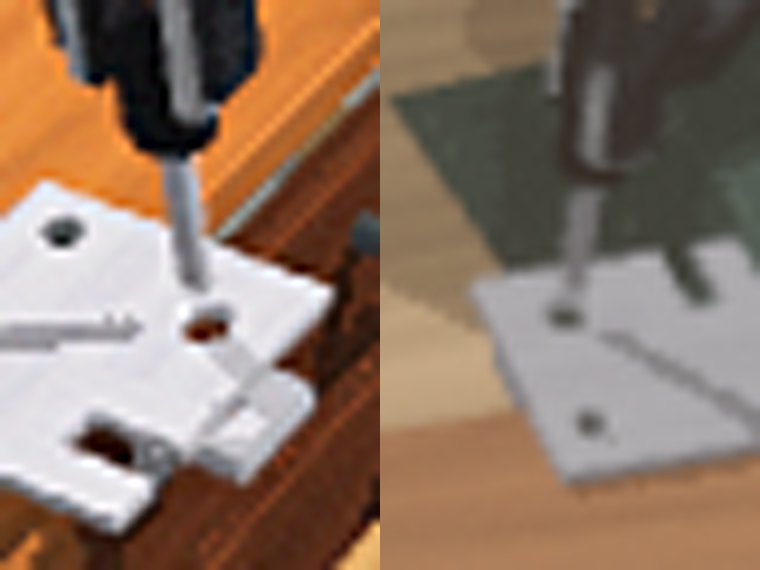

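The crops show the shank roughly 1 mm toward +y of the bore axis in both views (side: tip 197,290 against hole 207,322). I nudge it and lower.

Request:
{"method": "jog_arm", "body": {
  "deltas": [
    {"rx": 0, "ry": 0, "rz": 0, "tx": -0.001, "ty": -0.0005, "tz": 0.006, "hand": 1},
    {"rx": 0, "ry": 0, "rz": 0, "tx": -0.001, "ty": -0.0005, "tz": 0.012, "hand": 1},
    {"rx": 0, "ry": 0, "rz": 0, "tx": -0.001, "ty": -0.0005, "tz": 0.018, "hand": 1},
    {"rx": 0, "ry": 0, "rz": 0, "tx": -0.001, "ty": -0.0005, "tz": 0.025, "hand": 1},
    {"rx": 0, "ry": 0, "rz": 0, "tx": -0.001, "ty": -0.0005, "tz": 0.03, "hand": 1},
    {"rx": 0, "ry": 0, "rz": 0, "tx": -0.001, "ty": -0.0005, "tz": 0.03, "hand": 1}
  ]
}}

```text
clock: 36.88
tcp_pos: [0.6334, 0.1693, 0.2189]
ee_rot: [[0.056, 0.998, -0.002], [0.998, -0.056, -0.0], [-0.0, -0.002, -1.0]]
ft_force: [-0.1, -0.1, -0.2]
width: 0.237
finger_force: 39.2
```

In the plate's hole with no force; on through the lug.

Request:
{"method": "jog_arm", "body": {
  "deltas": [
    {"rx": 0, "ry": 0, "rz": 0, "tx": 0, "ty": 0, "tz": 0.004, "hand": 1},
    {"rx": 0, "ry": 0, "rz": 0, "tx": 0, "ty": 0, "tz": 0.008, "hand": 1},
    {"rx": 0, "ry": 0, "rz": 0, "tx": 0, "ty": 0, "tz": 0.012, "hand": 1},
    {"rx": 0, "ry": 0, "rz": 0, "tx": 0, "ty": 0, "tz": 0.012, "hand": 1}
  ]
}}

```text
clock: 37.22
tcp_pos: [0.6337, 0.1693, 0.2077]
ee_rot: [[0.056, 0.998, -0.001], [0.998, -0.056, -0.0], [-0.0, -0.001, -1.0]]
ft_force: [0.5, -0.0, -1.4]
width: 0.24
finger_force: 39.2
```

Request:
{"method": "jog_arm", "body": {
  "deltas": [
    {"rx": 0, "ry": 0, "rz": 0, "tx": 0, "ty": 0, "tz": 0.004, "hand": 1},
    {"rx": 0, "ry": 0, "rz": 0, "tx": 0, "ty": 0, "tz": 0.008, "hand": 1},
    {"rx": 0, "ry": 0, "rz": 0, "tx": 0, "ty": 0, "tz": 0.0125, "hand": 1},
    {"rx": 0, "ry": 0, "rz": 0, "tx": 0, "ty": 0, "tz": 0.0125, "hand": 1}
  ]
}}

```text
clock: 37.55
tcp_pos: [0.6336, 0.1693, 0.195]
ee_rot: [[0.056, 0.998, -0.001], [0.998, -0.056, -0.0], [-0.0, -0.001, -1.0]]
ft_force: [-1.0, 0.1, -1.2]
width: 0.235
finger_force: 39.2
```

Free all the way. Release and retreat, then check.

Request:
{"method": "jog_arm", "body": {
  "deltas": [
    {"rx": 0, "ry": 0, "rz": 0, "tx": 0, "ty": 0, "tz": 0.003, "hand": 1},
    {"rx": 0, "ry": 0, "rz": 0, "tx": 0, "ty": 0, "tz": 0.003, "hand": 0.3},
    {"rx": 0, "ry": 0, "rz": 0, "tx": 0, "ty": 0, "tz": 0.003, "hand": -0.5},
    {"rx": 0, "ry": 0, "rz": 0, "tx": 0, "ty": 0, "tz": 0.003, "hand": -0.5},
    {"rx": 0, "ry": 0, "rz": 0, "tx": 0, "ty": 0, "tz": 0.003, "hand": -0.5},
    {"rx": 0, "ry": 0, "rz": 0, "tx": 0, "ty": 0, "tz": -0.03, "hand": -0.5},
    {"rx": 0, "ry": 0, "rz": 0, "tx": 0, "ty": 0, "tz": -0.07, "hand": -0.5},
    {"rx": 0, "ry": 0, "rz": 0, "tx": 0, "ty": 0, "tz": -0.11, "hand": -0.5},
    {"rx": 0, "ry": 0, "rz": 0, "tx": 0, "ty": -0.03, "tz": -0.13, "hand": -0.5},
    {"rx": 0, "ry": 0, "rz": 0, "tx": 0, "ty": -0.05, "tz": -0.13, "hand": -0.5}
  ]
}}

```text
clock: 38.38
tcp_pos: [0.5857, 0.1726, 0.3317]
ee_rot: [[0.056, 0.998, 0.009], [0.998, -0.056, 0.002], [0.002, 0.009, -1.0]]
ft_force: [-0.2, 0.2, -0.3]
width: 0.752
finger_force: 0.0
```

Request:
{"method": "jog_arm", "body": {
  "deltas": [
    {"rx": 0, "ry": 0, "rz": 0, "tx": 0, "ty": -0.02, "tz": 0, "hand": -0.5},
    {"rx": 0, "ry": 0, "rz": 0, "tx": 0, "ty": -0.02, "tz": 0, "hand": -0.5},
    {"rx": 0, "ry": 0, "rz": 0, "tx": 0, "ty": -0.02, "tz": 0, "hand": -0.5}
  ]
}}

```text
clock: 38.63
tcp_pos: [0.5638, 0.1735, 0.327]
ee_rot: [[0.055, 0.998, 0.001], [0.998, -0.055, 0.0], [0.0, 0.001, -1.0]]
ft_force: [0.0, 0.6, -0.1]
width: 0.749
finger_force: 0.0
```

```bash
python3 look.py; cd pics; python3 -c "
import cv2,numpy as np
a=cv2.imread('wl.png');b=cv2.imread('sl.png')
cv2.imwrite('fin.png',np.hstack([cv2.resize(a,(400,300)),cv2.resize(b,(400,300))]))"
```

```text
t 38.6333 tcp [0.5638 0.1735 0.327 ] rot 0.0555 F [ 0.05  0.55 -0.07]
wrist
 knob (array([633.4, 170. ]), array([20.3, 21.2]))
 drawerfront? (array([652.7, 109.5]), array([56. , 15.4]), 87.32, np.float64(0.133), 454)
 drawerfront? (array([643.7, -24.6]), array([84. , 11.9]), 86.89, np.float64(0.1325), 284)
 drawer tin (array([607.2,  31.4]), array([ 24.9, 120.8]), 0.21, np.float64(0.1166), 636)
side
 tin [0.7076 0.215 ] [85.8 27. ] 126 tool dx dy [0.0494 0.1409]
 knob (array([634.1, 170.9]), array([20.6, 19.2]))
 drawerfront? (array([645.7, -25. ]), array([295. ,  20.6]), 88.48, np.float64(0.1317), 448)
 drawerfront? (array([621.3, 171.4]), array([32.4, 14.2]), 78.92, np.float64(0.1295), 68)
 drawerfront? (array([708.1, 225.9]), array([81.9, 14. ]), 5.51, np.float64(0.1314), 122)
 drawer tin (array([607.9,  33. ]), array([119.3,  24.2]), 89.92, np.float64(0.116), 147)
 tray tin (array([ 543.8, -332.5]), array([55. , 53.2]), 59.8, np.float64(0.0556), 136)
```

View pics/fin.png

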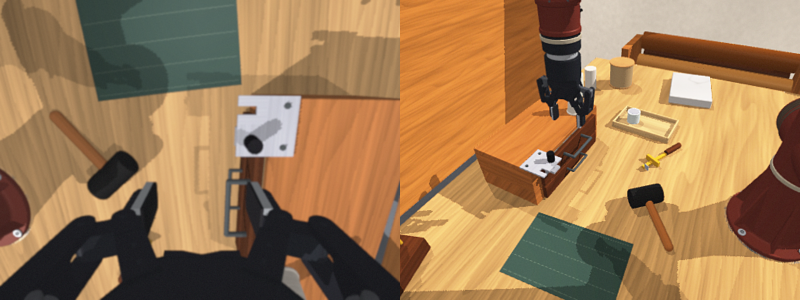

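The pin is back in its bore with the knob down, the drawer is shut, the mat is empty and the light tin stands in the tray. Handing in.

```bash
python3 -c "
from plant import env
print(env.close_job())"
```

```text
the job is handed in; nothing more can be done
None
```

The job is handed in at 38.6 s on the robot's clock: the three heavy tins are in the shut drawer, the one light tin is in the tray, and the pin is back in its bore. The hand-in returned no verdict, and I couldn't see the drawer tins after shutting it.

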